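Line up the seasoning board by height

ROBOT

A 6-joint arm with a two-finger parallel gripper is mounted at the origin on a cart in front of the work surface, level with it; the furniture and walls round the work are solid. World frame = base frame: x ahead of the robot, y to its left, z up, the work surface at z = 0. Lengths are in m, angles in degrees, forces in N, time in s.
With the tool pointing down it reaches from about 0.25 to 0.725 m from the base axis. Payload 9.7 kg.
Tool frame: the origin (TCP) lies on the centre line of the jaws, within the pads' length; the fingertips stand 19 mm ahead of it and the grasp point (between the pads) is the TCP; z points along the fingers, y is the direction in which the jaws open and shut (so a half turn about z gives the same grasp; the last joint's range is limited). The gripper opens to 85 mm and grips with 20 to 120 N. Pads are 22 mm wide; open, the fingers measure 114 mm over their backs; the gripper's body (76 mm by 85 mm) begins 54 mm behind the grasp point. The pads swing forward as they close: fully open they stand 13 mm farther back than shut.
Start: joints at [73.682, 4.979, 10.078, 95.1, 0, 90], TCP at [0.155, 0.528, 0.214] pointing down, gripper open.
Joint ranges: [-179.16, 179.16], [-48.56, 103.87], [-65.8, 70.77], [-126.05, 130.52], [-82.76, 87.17], [-180, 180]. Speed limits (degrees/s): [127.2, 127.2, 147.25, 180, 180, 180].

INTERFACE

Orientations are given as [roll, pitch, yaw] about the fixed x, y, z axes, in that order (R = Rz(yaw) Ry(pitch) Rx(roll)).
In Python, from workcell import bot gives the robot as it stands.
- The arm moves only by the tool servo_tool, never from a script. Its argument "motion" is a list that holds one entry, the list of rows, each a list of 6 numbers: the shift along the tool's x, y, z in mm, then the turn, a rotation vector about the tool's x, y, z in rad. A call has 1 to 5 rows; each row shifts and turns the commanded pose from where the row before left it, along the tool's axes as they then stand; what a row does not reach is not made up. A row lasts 1/10 s, in which the tool goes at most 50 mm and 8.59 degrees, less where a joint would pass 70% of its speed; a pose out of reach is approached as far as the arm can. A call is refused whole if a number of a shift passes 50 or a number of a turn 0.15, either way. A call with a gripper value outside its range is refused whole. "gripper" is the finger opening in mm, from 0 to 85.4, set as the call begins (left out, the last holds). The fingers move at their own pace and stop on an object; "newtons" is the grip in N (left out, the last holds). Time passes only in rows, so rows that do not move let the fingers close. It gives the time, the measured TCP pose, the force and the opening at its end, in the units of the state.
- bot.get_obs(): the state, without advancing time (a new reading comes with each control period).
- bot.camera(name): name is "scene" or "top" or "wrist"; returns a dict with "color" (480x640x3 uint8, red, green, blue), "fx", "fy", "cx", "cy" (pixels), "R" (3x3) and "t" (3): a world point X has camera coordinates R X + t. Camera axes: x right, y down, z forward; pixel columns grow to the right and rows downward; lengths in m; the calibration is good to about 2 mm. A picture is of the moment at which its call begins. There is no depth.
- bot.job_done(): hands the job in, once; it reports no verdict.
Trained networks look in a picture, given as the dict that the camera call returned (one of the last four; its "shot" number tells which), for a name from the list of things; names that differ only in an ending like _2 or _b are one class to them, and where a whole thing is asked for, a point or a joint stands for the part that bears it (a point fixed in the world has none). Each returns a list of dicts, best first, with "confidence" (0 to 1); they miss things now and then, are a little off and sometimes report something else, mostly with a low value. They report only what shows in the picture. A call takes as long as a camera call. They do not tell look-alikes from the thing itself.
- bot.look_for(picture, label): "rect" ([left, top, width, height] in pixels, round what is visible of it).
The state is a dict: "time": time; "q": joint angles; "qd": joint speeds; "joint_efforts": joint torques, N m; "ee_pos": TCP position; "tcp_rot": TCP orientation; "wrist_force": force on the tool from outside, world axes, zero at the start; "torque": the same for the moment, N m; "opening": finger opening in m.
Only numpy, scipy, OpenCV 4.12 (cv2) and the standard library are available. Lean on these libraries where they do the work, as an engineer would, in place of code of your own. Each camera call takes 0.05 s, during which the arm holds its last target.

TASK

Line the pepper mill, the steel flour dredger and the spice jar up by height on the wooden board, one in the middle of each pad: the tallest on the red pad, the next tallest on the middle pad and the shortest on the pad at the other end. Leave all three standing upright; set them down rather than drop them, knock none over, and leave the kitchen timer and the probe thermometer where they are.

Things in the scene. Friction and masses are not known exactly. Their poses are not given: they have to be found in the camera images.
- mill: Dark brown wooden pepper mill, 165 mm tall, standing upright: waisted body up to 58 mm across, above 119 mm a round head about 49 mm across up to 154 mm, then a small metal knob. Loose, about 0.18 kg; the head does not turn. Origin at the centre of its foot, z up.
- dredger: Steel flour dredger (shaker), 109 mm tall, standing upright: a plain round body 67 mm across with a perforated domed top and one loop handle on its side. Loose, about 0.24 kg. Origin on the worktop 13 mm off the axis of the round body, which stands at +13 mm along its own y; the handle sticks out towards its own -y, to 46 mm from the origin. z up. Grasp the round body along its own x axis, clear of the handle.
- jar: Glass spice jar with a yellow cap, 96 mm tall and 42 mm across (cap about 41 mm across, from 76 to 96 mm up), standing upright. Loose, about 0.11 kg. Origin at the centre of its foot, z up.
- pad_red: Fixed silicone pad, 96 mm across and 4 mm thick, laid on a fixed beech board (116 x 346 x 12 mm) that lies roughly across in front of the hob; origin at the centre of its underside, its upper face is 4 mm above that (16 mm above the worktop). The three pads lie in one straight line, 110 mm from centre to centre. This is the only red one; it always lies at one end of the row, left or right: the tallest thing's place.
- pad_mid: Fixed silicone pad, 96 mm across and 4 mm thick, laid on a fixed beech board (116 x 346 x 12 mm) that lies roughly across in front of the hob; origin at the centre of its underside, its upper face is 4 mm above that (16 mm above the worktop). The three pads lie in one straight line, 110 mm from centre to centre. Black; always the middle one of the row.
- pad_end: Fixed silicone pad, 96 mm across and 4 mm thick, laid on a fixed beech board (116 x 346 x 12 mm) that lies roughly across in front of the hob; origin at the centre of its underside, its upper face is 4 mm above that (16 mm above the worktop). The three pads lie in one straight line, 110 mm from centre to centre. Black; always at the end of the row opposite the red pad.
- timer: Bystander: round kitchen timer, white with a red dial on top, 70 mm across and 48 mm tall, to the robot's right. Loose. Origin at the centre of its underside. Note: farther left a black lid handle of the grill, 150 to 176 mm above the worktop, reaches to just right of the wooden board; keep the gripper clear of it.
- thermometer: Bystander: grey probe thermometer lying flat, 200 x 34 x 17 mm, to the robot's left. Loose. Origin at the middle of its underside, the probe points along its own +x.
There are look-alikes about, which are no part of the job. Of the things shaped like the dredger, the steel one is meant.

How it is judged (in metres and radians):
At the end, for the whole second after the job is handed in: From the red pad on: mill, dredger, spice jar, one on each pad, upright within 6 degrees, at rest and released, the foot centred on the pad within 15 mm (dredger: the axis of its round body, within 11.5 mm along its own x and y) (horizontal distance between mill and pad_red below 0.015 m and x of pad_mid in the frame of dredger between -0.0115 and 0.0115 m and y of pad_mid in the frame of dredger between 0.0015 and 0.0245 m and horizontal distance between jar and pad_end below 0.015 m and angle between each of mill, dredger, jar's own z axis and vertical below 0.1 rad and height (world z) of mill between 0.01 and 0.022 m and linear speed of each of mill, dredger, jar below 0.02 m/s and height (world z) of dredger between 0.01 and 0.022 m and height (world z) of jar between 0.01 and 0.022 m); the robot touches nothing.
It fails at once if one of the three things is knocked over (tilted more than about 40 degrees) (angle between any of mill, dredger, jar's own z axis and vertical above 0.7 rad).
It fails at once if one of the three things is dropped or thrown from a height (falling free, faster than 0.5 m/s, more than 5 cm up) ((height (world z) of mill above 0.05 m and contact force between mill and anything else below 0.02 N and contact force between mill and the fingers below 0.02 N and linear speed of mill above 0.5 m/s) or (height (world z) of dredger above 0.05 m and contact force between dredger and anything else below 0.02 N and contact force between dredger and the fingers below 0.02 N and linear speed of dredger above 0.5 m/s) or (height (world z) of jar above 0.05 m and contact force between jar and anything else below 0.02 N and contact force between jar and the fingers below 0.02 N and linear speed of jar above 0.5 m/s)).
It fails at once if the kitchen timer is shifted by more than 30 mm (distance of timer from where it was at the start of the episode above 0.03 m).
It fails at once if the probe thermometer is shifted by more than 30 mm (distance of thermometer from where it was at the start of the episode above 0.03 m).
It also fails if it takes over 80 s, if anything falls off the work surface, if the arm or the gripper's body presses on something with over 40 N, if the wrist force passes 120 N, or if a joint passes its speed limit or range.

## Working session

There is one attempt and no reset: what is moved stays moved. The work goes in short steps, Python scripts to look and compute and a tool call to move; the robot and the scene stay as the last step left them, time stands still between calls to the robot, and variables do not carry over. Pictures are saved under pics/ and viewed, and the job is handed in when it is done.

Besides the shell and the picture viewer there is one more tool, called after "Request:" as name([rows], argument=value, ...), one row to a line, values as JSON. servo_tool: Moves the arm, as the interface text tells. Its arguments: {"type":"object","properties":{"motion":{"type":"array","items":{"type":"array","items":{"type":"array","items":{"type":"number"}}}},"gripper":{"type":"number"},"newtons":{"type":"number"}},"required":["motion"]}

```bash
ls; mkdir -p pics
cat > h.py <<'E'
import numpy as np,cv2,pickle
from workcell import bot
def shot(n,f):
    p=bot.camera(n); cv2.imwrite(f'pics/{f}.png',p['color'][:,:,::-1]); pickle.dump(p,open(f'pics/{f}.pkl','wb')); return p
def ray(p,u,v,z):
    R=np.array(p['R']);t=np.array(p['t']);c=-R.T@t
    d=R.T@np.array([(u-p['cx'])/p['fx'],(v-p['cy'])/p['fy'],1]); return c+d*(z-c[2])/d[2]
def proj(p,X):
    x=np.array(p['R'])@np.array(X)+np.array(p['t']); return np.array([p['fx']*x[0]/x[2]+p['cx'],p['fy']*x[1]/x[2]+p['cy']])
E
python3 - <<'E'
from h import *
for n in ['scene','top','wrist']:
    p=shot(n,n+'0')
    print(n,np.round(-np.array(p['R']).T@p['t'],3),p['fx'])
    for l in ['mill','dredger','jar','pad_red','pad_mid','pad_end','timer','thermometer']:
        r=bot.look_for(p,l); print(l,[(np.round(d['rect']).tolist(),round(d['confidence'],2)) for d in r])
print(bot.get_obs())
E
```

```text
pics
scene [-0.511  1.039  0.744] 523.4271821850386
mill [([276.0, 240.0, 22.0, 40.0], 0.88), ([231.0, 257.0, 29.0, 43.0], 0.67)]
dredger [([345.0, 216.0, 25.0, 41.0], 0.6)]
jar [([316.0, 222.0, 13.0, 36.0], 0.61)]
pad_red [([158.0, 290.0, 54.0, 36.0], 0.69), ([291.0, 233.0, 9.0, 4.0], 0.58)]
pad_mid [([253.0, 245.0, 24.0, 12.0], 0.83)]
pad_end [([216.0, 255.0, 18.0, 18.0], 0.66)]
timer [([413.0, 200.0, 26.0, 19.0], 0.72)]
thermometer []
top [0.262 0.131 1.159] 455.3970293295991
mill [([246.0, 238.0, 30.0, 34.0], 0.89)]
dredger [([338.0, 254.0, 35.0, 34.0], 0.96), ([186.0, 253.0, 38.0, 31.0], 0.72), ([146.0, 204.0, 41.0, 40.0], 0.59)]
jar [([309.0, 247.0, 20.0, 17.0], 0.87)]
pad_red [([293.0, 187.0, 34.0, 36.0], 0.59)]
pad_mid [([247.0, 193.0, 36.0, 40.0], 0.7), ([190.0, 252.0, 29.0, 29.0], 0.7)]
pad_end [([205.0, 203.0, 39.0, 32.0], 0.87)]
timer []
thermometer [([142.0, 258.0, 15.0, 38.0], 0.77), ([476.0, 244.0, 26.0, 32.0], 0.68), ([247.0, 240.0, 30.0, 31.0], 0.61)]
wrist [0.083 0.548 0.373] 412.5094440905117
mill []
dredger [([393.0, 397.0, 46.0, 55.0], 0.29)]
jar []
pad_red []
pad_mid []
pad_end []
timer []
thermometer [([391.0, 396.0, 47.0, 53.0], 0.76)]
{'time': 1.35, 'q': array([ 7.36810547e+01,  4.98019437e+00,  1.00792232e+01,  9.50992761e+01,
       -3.82616239e-04,  9.00006097e+01]), 'qd': array([ 0.07723978,  0.00741562,  0.06488048, -0.14389382,  0.00390413,
        0.09735665]), 'joint_efforts': array([-3.44685097e-03, -5.20112872e+01,  4.64850605e+01,  2.28181991e-03,
       -2.43902987e-04, -2.35754959e-05]), 'ee_pos': array([0.15454484, 0.52784698, 0.21388076]), 'tcp_rot': array([-1.79999753e+02,  3.82618869e-04,  1.63680445e+02]), 'wrist_force': array([-0.03489143, -0.67439023, -0.03173964]), 'torque': array([0.00780989, 0.03593302, 0.00673537]), 'opening': 0.08550709808800089}
```

Run:
```python
import cv2
a=cv2.imread('pics/top0.png')[150:330,110:410]
cv2.imwrite('pics/top0c.png',cv2.resize(a,None,fx=2.66,fy=2.66,interpolation=cv2.INTER_CUBIC))
a=cv2.imread('pics/scene0.png')[170:350,140:460]
cv2.imwrite('pics/scene0c.png',cv2.resize(a,None,fx=2.5,fy=2.5,interpolation=cv2.INTER_CUBIC))
```

```text
(no output)
```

View pics/top0.png

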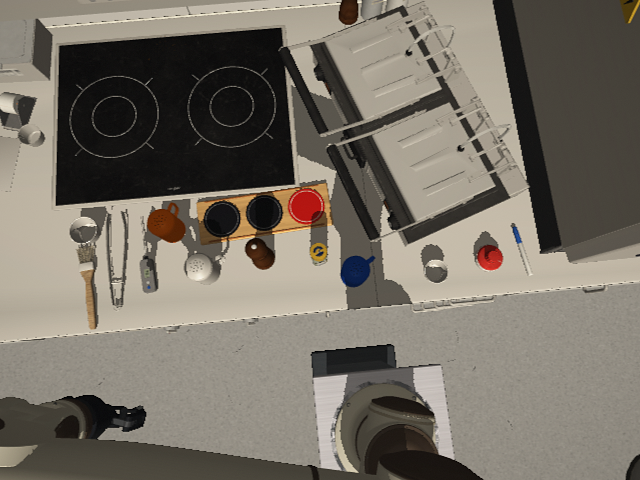

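View pics/top0c.png

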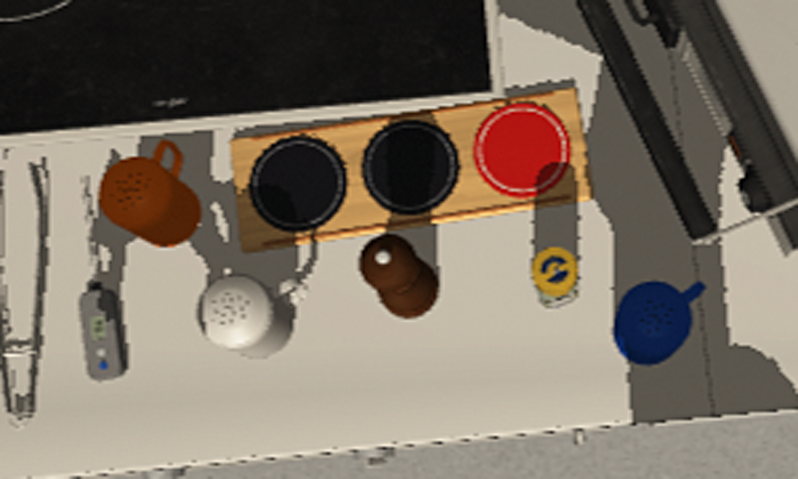

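View pics/scene0c.png

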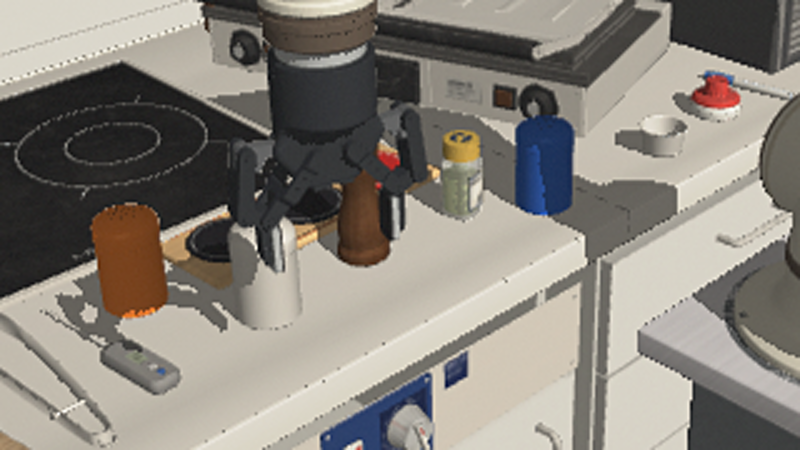

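View pics/scene0.png

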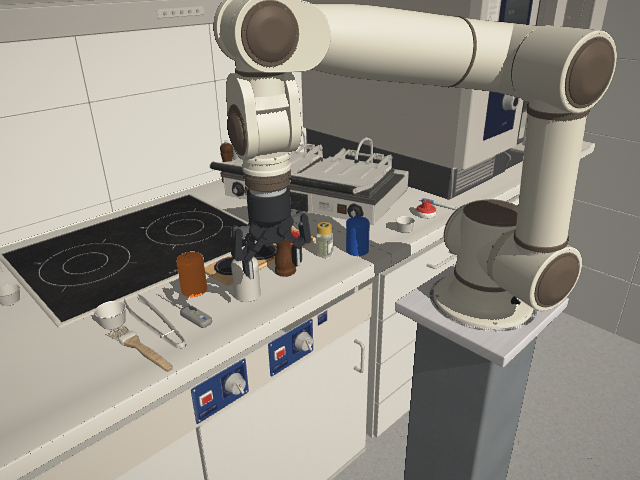

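Run:
```python
from h import *
p=pickle.load(open('pics/top0.pkl','rb'))
print(np.round(p['R'],3))
def r(u,v,z): print((u,v,z),np.round(ray(p,u,v,z)[:2],3))
s=2.66
def c(u,v): return 110+u/s,150+v/s
for n,u,v,z in [('end',298,183,.016),('mid',410,166,.016),('red',521,150,.016),('millknob',383,257,.165),('millhead',385,263,.15),('millfoot',408,290,.01),('jarcap',555,271,.096),('white top',236,311,.1),('whitebase',265,328,.0),('therm',103,330,.017),('handle',690,100,.17),('lidend',705,235,.17)]:
    print(n,np.round(ray(p,*c(u,v),z)[:2],3))
hsv=cv2.cvtColor(p['color'],cv2.COLOR_RGB2HSV)
m=((hsv[...,0]<8)|(hsv[...,0]>172))&(hsv[...,1]>180)&(hsv[...,2]>90); m[:,:285]=0;m[:,335:]=0
ys,xs=np.nonzero(m);print(xs.min(),xs.max(),ys.min(),ys.max())
ctr=((xs.min()+xs.max())/2,(ys.min()+ys.max())/2);print(ctr,ray(p,*ctr,.016))
print(p['color'][264:272:2,192:210:4].tolist())
```

```text
[[-0.093 -0.996  0.003]
 [-0.976  0.091 -0.199]
 [ 0.198 -0.021 -0.98 ]]
end [0.562 0.356]
mid [0.569 0.247]
red [0.575 0.138]
millknob [0.453 0.259]
millhead [0.451 0.26 ]
millfoot [0.449 0.258]
jarcap [0.44  0.117]
white top [0.429 0.399]
whitebase [0.426 0.398]
therm [0.436 0.546]
handle [ 0.564 -0.01 ]
lidend [ 0.446 -0.009]
288 324 189 224
(np.float64(306.0), np.float64(206.5)) [0.57481863 0.13739765 0.016     ]
[[[182, 172, 157], [183, 175, 157], [181, 171, 154], [177, 168, 151], [161, 153, 137]], [[188, 179, 163], [173, 165, 148], [153, 146, 130], [187, 178, 162], [173, 163, 148]], [[199, 189, 171], [202, 193, 176], [180, 173, 156], [194, 186, 168], [184, 173, 158]], [[201, 192, 174], [160, 153, 138], [217, 207, 191], [202, 195, 176], [193, 182, 166]]]
```

```bash
cat >> h.py <<'E'
def plan(x,y,z,yaw,n=None):
    o=bot.get_obs(); P=np.array(o['ee_pos']); rr=o['tcp_rot']
    y0=rr[2]; d=np.array([x,y,z])-P; dy=(yaw-y0+180)%360-180
    N=n or int(max(np.ceil(np.linalg.norm(d)/.045),np.ceil(abs(dy)/8),1))
    print('from',np.round(P,4),np.round(rr,2),'N',N,'q',np.round(o['q'],1))
    for i in range(N):
        a=np.radians(y0+dy*i/N); X=np.array([np.cos(a),np.sin(a)]);Y=np.array([np.sin(a),-np.cos(a)])
        s=d/N*1000
        print([round(float(X@s[:2]),1),round(float(Y@s[:2]),1),round(float(-s[2]),1),0,0,round(float(-np.radians(dy/N)),3)])
E
python3 -c "
from h import *
plan(.36,.33,.33,180,10)"
```

```text
from [0.1545 0.5278 0.2139] [-180.      0.    163.68] N 10 q [73.7  5.  10.1 95.1 -0.  90. ]
[-25.3, -13.2, -11.6, 0, 0, -0.028]
[-24.9, -13.9, -11.6, 0, 0, -0.028]
[-24.5, -14.6, -11.6, 0, 0, -0.028]
[-24.1, -15.3, -11.6, 0, 0, -0.028]
[-23.6, -16.0, -11.6, 0, 0, -0.028]
[-23.1, -16.7, -11.6, 0, 0, -0.028]
[-22.7, -17.3, -11.6, 0, 0, -0.028]
[-22.2, -18.0, -11.6, 0, 0, -0.028]
[-21.6, -18.6, -11.6, 0, 0, -0.028]
[-21.1, -19.2, -11.6, 0, 0, -0.028]
```

View pics/wrist0.png

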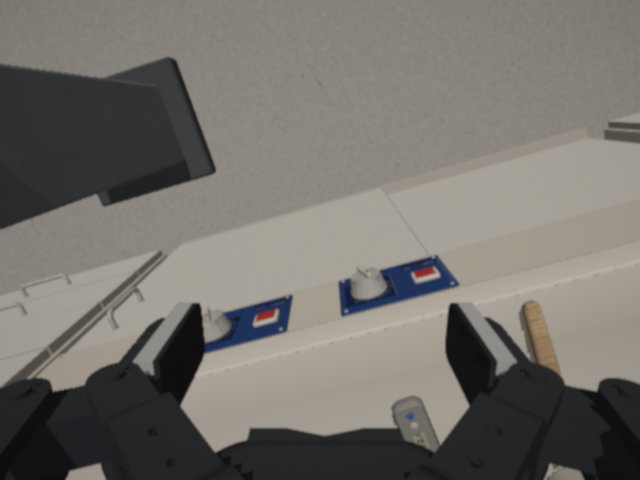

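Request:
servo_tool([
  [[-25, -13, -20, 0, 0, -0.028], [-35, -13, -20, 0, 0, -0.028], [-40, -14, -20, 0, 0, -0.028], [-40, -15, -10, 0, 0, -0.028], [-40, -15, -10, 0, 0, -0.028]],
])

```text
time: 1.85
ee_pos: [0.3154, 0.4189, 0.2949]
tcp_rot: [179.9, 0.0, 171.8]
wrist_force: [0.2, 0.7, 0.2]
opening: 0.0856
```

Request:
servo_tool([
  [[-40, -16, -10, 0, 0, -0.028], [-40, -16, -10, 0, 0, -0.028], [-40, -16, -10, 0, 0, -0.028], [-30, -10, 0, 0, 0, -0.028], [0, 0, 0, 0, 0, -0.028]],
])

```text
time: 2.35
ee_pos: [0.4603, 0.3447, 0.3229]
tcp_rot: [-179.9, -0.0, 179.6]
wrist_force: [-0.2, 0.9, 0.1]
opening: 0.0855
```

Run:
```python
from h import *
p=shot('wrist','w1'); p=shot('top','t1'); print(bot.get_obs()['ee_pos'])
```

```text
[0.4575737  0.34606144 0.32339043]
```

View pics/w1.png

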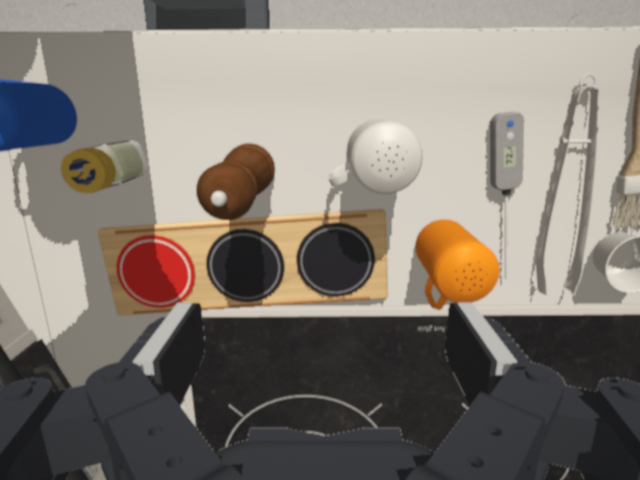

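Run:
```python
from h import *
a=cv2.imread('pics/w1.png')[100:320,60:440]
cv2.imwrite('pics/w1c.png',cv2.resize(a,None,fx=2.1,fy=2.1,interpolation=cv2.INTER_CUBIC))
p=pickle.load(open('pics/w1.pkl','rb'))
print(np.round(-np.array(p['R']).T@p['t'],3)); print(np.round(p['R'],3))
# pads ellipse
for n,u,v in [('red',156,271),('mid',245,265),('end',336,259),]:
    print(n,np.round(ray(p,u,v,.016)[:2],4))
print('knob',ray(p,219,198,.163)); print('dredge dome',ray(p,387,155,.1)); print('cap',ray(p,88,170,.096)); 
for z in (.04,.06,.08): print('handle tip',z,ray(p,334,178,z))
```

```text
[0.386 0.345 0.482]
[[ 0.008  1.    -0.   ]
 [ 0.958 -0.008  0.287]
 [ 0.287 -0.002 -0.958]]
red [0.5732 0.1386]
mid [0.5662 0.2471]
end [0.5594 0.3571]
knob [0.45282463 0.26096078 0.163     ]
dredge dome [0.42711657 0.40158609 0.1       ]
cap [0.439202   0.12305113 0.096     ]
handle tip 0.04 [0.45759132 0.3543225  0.04      ]
handle tip 0.06 [0.4543582  0.35388552 0.06      ]
handle tip 0.08 [0.45112508 0.35344853 0.08      ]
```

View pics/w1c.png

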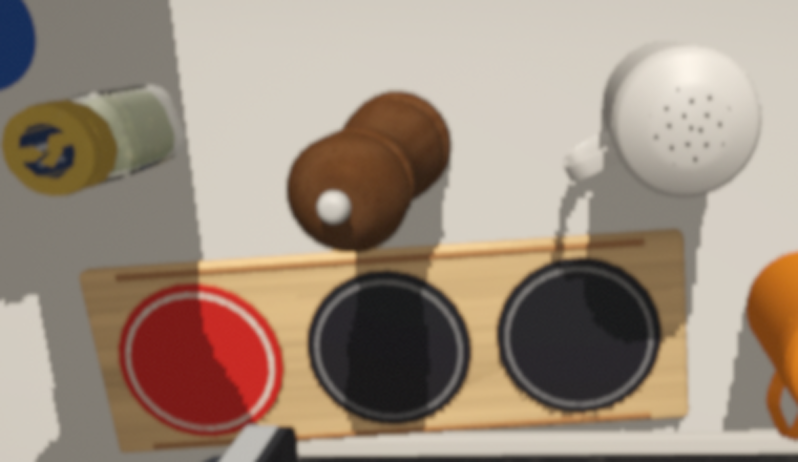

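Run:
```python
from h import *
p=pickle.load(open('pics/top0.pkl','rb'))
for u,v in [(580,0),(607,55),(635,110),(660,165),(690,225)]: print(np.round(ray(p,110+u/2.66,150+v/2.66,.165)[:2],3))
# colour-segmented mill head: refine w/ ellipse
w=pickle.load(open('pics/w1.pkl','rb'))
print('head c',ray(w,60+350/2.1,100+189/2.1,.135),'foot',ray(w,60+400/2.1,100+143/2.1,.02))
plan(.4525,.260,.20,120)
```

```text
[0.664 0.074]
[0.612 0.056]
[0.561 0.037]
[0.51  0.021]
[0.456 0.001]
head c [0.45178528 0.26072102 0.135     ] foot [0.44896566 0.26141797 0.02      ]
from [0.4576 0.3461 0.3234] [-1.7998e+02 -5.0000e-02  1.7967e+02] N 8 q [ 37.1  13.   31.7 108.8   0.   37.4]
[0.6, -10.8, 15.4, 0, 0, 0.13]
[-0.8, -10.7, 15.4, 0, 0, 0.13]
[-2.2, -10.5, 15.4, 0, 0, 0.13]
[-3.6, -10.2, 15.4, 0, 0, 0.13]
[-4.9, -9.6, 15.4, 0, 0, 0.13]
[-6.1, -8.9, 15.4, 0, 0, 0.13]
[-7.2, -8.0, 15.4, 0, 0, 0.13]
[-8.2, -7.0, 15.4, 0, 0, 0.13]
```

Request:
servo_tool([
  [[0.6, -10.8, 10, 0, 0, 0.13], [-0.8, -10.7, 10, 0, 0, 0.13], [-2.2, -10.5, 10, 0, 0, 0.13], [-3.6, -10.2, 10, 0, 0, 0.13], [-4.9, -9.6, 10, 0, 0, 0.13]],
])

```text
time: 2.95
ee_pos: [0.4528, 0.2929, 0.2738]
tcp_rot: [180.0, -0.0, 142.2]
wrist_force: [0.1, -0.3, 0.4]
opening: 0.0852
```

Request:
servo_tool([
  [[-6.1, -8.9, 15, 0, 0, 0.13], [-7.2, -8, 15, 0, 0, 0.13], [-8.2, -7, 15, 0, 0, 0.13], [0, 0, 0, 0, 0, 0], [0, 0, 0, 0, 0, 0]],
])

```text
time: 3.45
ee_pos: [0.4517, 0.2609, 0.2295]
tcp_rot: [180.0, -0.0, 120.4]
wrist_force: [-0.2, 0.8, -0.3]
opening: 0.0855
```

Run:
```python
from h import *
p=shot('wrist','w2')
plan(.4525,.260,.135,120)
for z in (.135,.12): print(proj(p,[.4525,.26,z]))
```

```text
from [0.452  0.2611 0.2299] [ 1.7993e+02 -1.0000e-02  1.2037e+02] N 3 q [30.   1.4  8.2 96.7  0.  89.6]
[-0.4, -0.0, 31.6, 0, 0, 0.002]
[-0.4, -0.0, 31.6, 0, 0, 0.002]
[-0.4, -0.0, 31.6, 0, 0, 0.002]
[326.88671897 229.84117534]
[326.74624954 223.61687739]
```

View pics/w2.png

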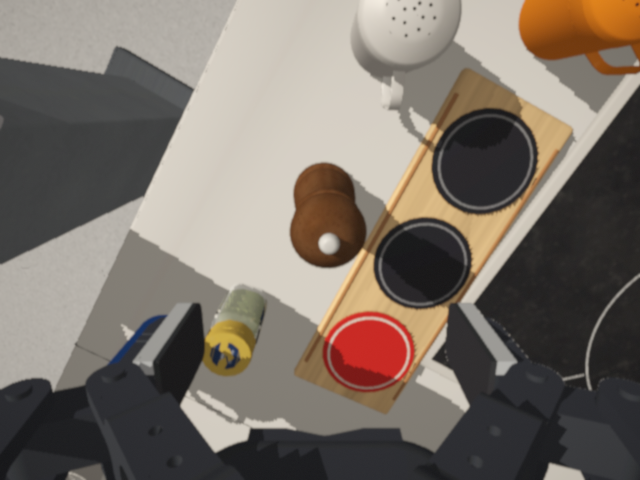

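Request:
servo_tool([
  [[0, 0.5, 32, 0, 0, 0], [0, 0, 32, 0, 0, 0], [0, 0, 31, 0, 0, 0], [0, 0, 0, 0, 0, 0], [0, 0, 0, 0, 0, 0]],
])

```text
time: 4.0
ee_pos: [0.4528, 0.2611, 0.1352]
tcp_rot: [180.0, -0.0, 120.2]
wrist_force: [0.2, 0.2, 0.3]
opening: 0.0854
```

Request:
servo_tool([
  [[0, 0, 0, 0, 0, 0], [0, 0, 0, 0, 0, 0], [0, 0, 0, 0, 0, 0], [0, 0, 0, 0, 0, 0], [0, 0, 0, 0, 0, 0]],
], gripper=30, newtons=30)

```text
time: 4.5
ee_pos: [0.4529, 0.2606, 0.1342]
tcp_rot: [180.0, 0.0, 120.1]
wrist_force: [-0.7, -0.7, 0.1]
opening: 0.0298
```

Request:
servo_tool([
  [[0, 0, 0, 0, 0, 0], [0, 0, 0, 0, 0, 0]],
])

```text
time: 4.7
ee_pos: [0.4528, 0.2605, 0.1339]
tcp_rot: [-180.0, -0.0, 120.1]
wrist_force: [0.6, 0.3, -1.0]
opening: 0.0297
```

Run:
```python
from h import *
p=shot('wrist','w3');p=shot('scene','s3')
a=p['color'][170:350,140:460,::-1]
cv2.imwrite('pics/s3c.png',cv2.resize(a,None,fx=2.5,fy=2.5,interpolation=cv2.INTER_CUBIC))
```

```text
(no output)
```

View pics/w3.png

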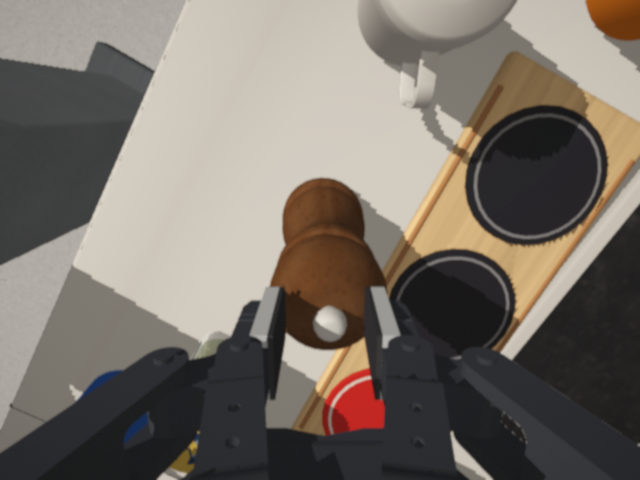

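View pics/s3c.png

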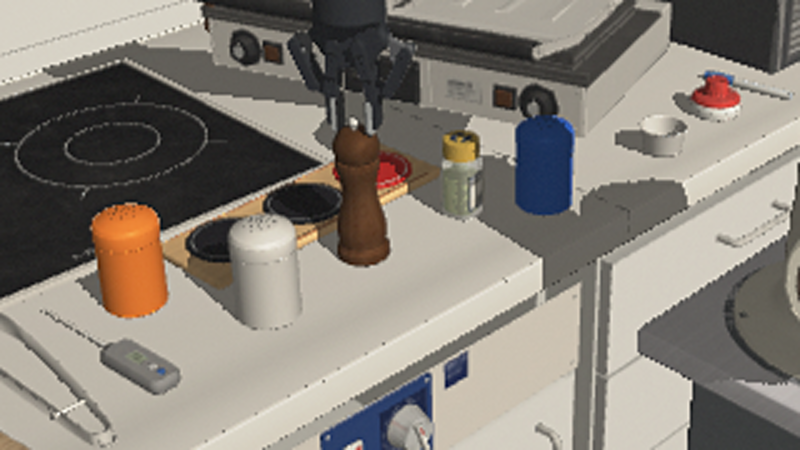

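Run:
```python
from h import *
from scipy.spatial.transform import Rotation as Ro
o=bot.get_obs(); P=o['ee_pos'];R=Ro.from_euler('xyz',o['tcp_rot'],degrees=True).as_matrix()
p=pickle.load(open('pics/w3.pkl','rb'));s=pickle.load(open('pics/s3.pkl','rb'))
print(o)
for z in (-.05,0,.019):
  for y in (-.015,.015):
    X=P+R@[0,y,z]; print(z,y,X,proj(p,X),proj(s,X), (proj(s,X)-[140,170])*2.5)
for X in ([.453,.26,.165],[.453,.26,.135],[.453,.26,0]): print(X,proj(p,X),proj(s,X),(proj(s,X)-[140,170])*2.5)
```

```text
{'time': 4.8, 'q': array([ 2.99197988e+01,  3.22451989e-01, -3.60912310e+00,  8.60749938e+01,
        1.37979510e-04,  8.97815488e+01]), 'qd': array([ 0.0759597 ,  0.02216816,  0.01987724,  0.08458004, -0.07848113,
       -0.0228656 ]), 'joint_efforts': array([-2.51188176e-03, -4.74578655e+01,  4.70936608e+01,  3.70703114e-03,
        8.72380696e-06, -2.84312082e-04]), 'ee_pos': array([0.45274815, 0.2605508 , 0.13383682]), 'tcp_rot': array([-1.79993432e+02, -1.63023457e-04,  1.20138250e+02]), 'wrist_force': array([-0.56107018,  0.35429655, -0.35819452]), 'torque': array([ 0.01180498, -0.0456773 , -0.01962307]), 'opening': 0.03041918961704176}
-0.05 -0.015 [0.43978094 0.25302223 0.18383854] [279.69522204 359.11636892] [287.10737609 211.53748431] [367.76844022 103.84371077]
-0.05 0.015 [0.46572543 0.26808487 0.1838351 ] [378.17778693 359.0480187 ] [276.17532765 210.3607499 ] [340.43831912 100.90187475]
0 -0.015 [0.43977591 0.25301947 0.13383854] [292.02873002 290.07301203] [287.92534158 228.88437437] [369.81335395 147.21093593]
0 0.015 [0.4657204  0.26808212 0.1338351 ] [363.32729155 290.02465465] [277.1695743  227.63294269] [342.92393575 144.08235673]
0.019 -0.015 [0.439774   0.25301843 0.11483854] [295.09966349 272.88183207] [288.22908358 235.3259408 ] [370.57270894 163.314852  ]
0.019 0.015 [0.46571849 0.26808107 0.1148351 ] [359.62962195 272.8383192 ] [277.53882271 234.04757806] [343.84705677 160.11894515]
[0.453, 0.26, 0.165] [328.1820484  329.21220654] [282.07180257 217.44362354] [355.17950641 118.60905886]
[0.453, 0.26, 0.135] [327.55661498 292.54030089] [282.61011936 227.7647786 ] [356.52529839 144.41194649]
[0.453, 0.26, 0] [326.21566537 213.91454093] [284.90569982 271.77797351] [362.26424954 254.44493378]
```

Request:
servo_tool([
  [[0, 0, 0, 0, 0, 0], [0, 0, 0, 0, 0, 0], [0, 0, 0, 0, 0, 0], [0, 0, 0, 0, 0, 0], [0, 0, 0, 0, 0, 0]],
], gripper=75)

```text
time: 5.3
ee_pos: [0.4528, 0.2606, 0.1339]
tcp_rot: [180.0, 0.0, 120.1]
wrist_force: [-0.5, -0.1, -0.7]
opening: 0.075
```

Request:
servo_tool([
  [[0, 0, 6, 0, 0, 0], [0, 0, 6, 0, 0, 0], [0, 0, 6, 0, 0, 0], [0, 0, 0, 0, 0, 0], [0, 0, 0, 0, 0, 0]],
])

```text
time: 5.8
ee_pos: [0.4526, 0.2605, 0.1156]
tcp_rot: [-180.0, -0.0, 120.1]
wrist_force: [-0.2, -0.6, -0.1]
opening: 0.075
```

Run:
```python
from h import *
p=shot('wrist','w4');p=shot('scene','s4')
a=p['color'][190:290,240:340,::-1]
a=cv2.resize(a,None,fx=4.8,fy=4.8,interpolation=cv2.INTER_CUBIC)
b=cv2.resize(cv2.imread('pics/w4.png')[150:450,150:500],None,fx=1.0,fy=1.6)[:480]
cv2.imwrite('pics/s4c.png',np.hstack([a[:480,:440],b]))
print(bot.get_obs()['ee_pos'])
```

```text
[0.45285161 0.26063861 0.11607645]
```

View pics/s4c.png

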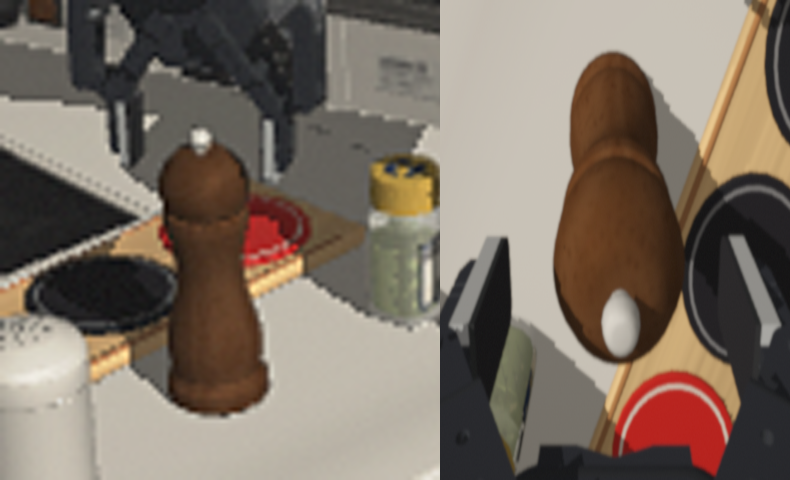

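Request:
servo_tool([
  [[0, 0, 6, 0, 0, 0], [0, 0, 6, 0, 0, 0], [0, 0, 6, 0, 0, 0], [0, 0, 6, 0, 0, 0], [0, 0, 0, 0, 0, 0]],
])

```text
time: 6.4
ee_pos: [0.4523, 0.2603, 0.0907]
tcp_rot: [-179.9, 0.0, 120.1]
wrist_force: [-0.4, 0.0, -0.6]
opening: 0.0747
```

Request:
servo_tool([
  [[0, 0, 0, 0, 0, 0], [0, 0, 0, 0, 0, 0], [0, 0, 0, 0, 0, 0], [0, 0, 0, 0, 0, 0], [0, 0, 0, 0, 0, 0]],
], gripper=38)

```text
time: 6.9
ee_pos: [0.453, 0.2607, 0.0924]
tcp_rot: [180.0, 0.0, 120.1]
wrist_force: [0.3, 0.1, 3.6]
opening: 0.0477
```

Run:
```python
from h import *
p=shot('wrist','w5');p=shot('scene','s5')
a=p['color'][190:290,240:340,::-1]
a=cv2.resize(a,None,fx=4.8,fy=4.8,interpolation=cv2.INTER_CUBIC)
b=cv2.resize(cv2.imread('pics/w5.png')[150:450,150:500],None,fx=1.0,fy=1.6)[:480]
cv2.imwrite('pics/s5c.png',np.hstack([a[:480,:440],b]))
print(bot.get_obs()['ee_pos'],bot.get_obs()['opening'])
```

```text
[0.45303301 0.26071241 0.09239067] 0.04766716538402866
```

View pics/s5c.png

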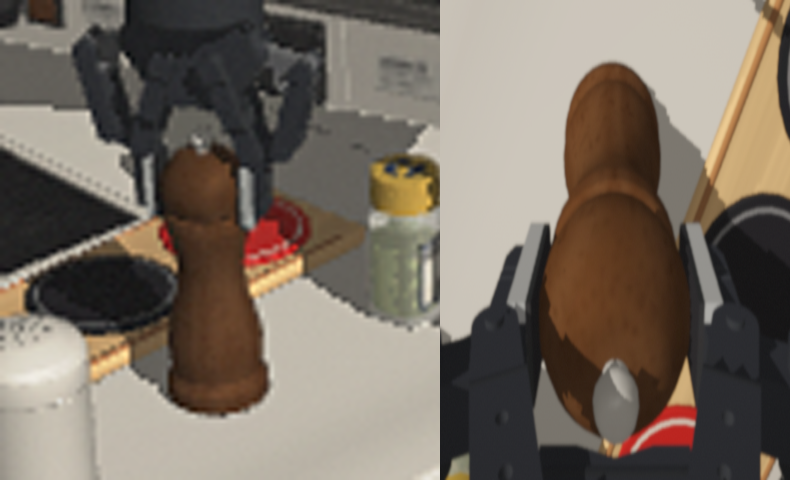

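Request:
servo_tool([
  [[0, 0, -2, 0, 0, 0], [0, 0, -8, 0, 0, 0], [0, 0, -15, 0, 0, 0], [0, 0, -15, 0, 0, 0], [0, 0, -10, 0, 0, 0]],
], gripper=38, newtons=40)

```text
time: 7.5
ee_pos: [0.4533, 0.2608, 0.1442]
tcp_rot: [179.9, 0.0, 120.1]
wrist_force: [0.3, 0.1, -1.1]
opening: 0.0471
```

Run:
```python
from h import *
p=shot('wrist','w6')
for n,c in [('red',(.574,.138)),('mid',(.5675,.247)),('end',(.561,.3565))]: print(n,proj(p,[*c,.016]))
plan(.574,.138,.142,120,8); print(bot.get_obs()['opening'],bot.get_obs()['wrist_force'])
```

```text
red [377.10762576 409.01362704]
mid [445.68719122 302.62874441]
end [527.92920299 175.12364173]
from [0.4537 0.2611 0.1454] [179.79   0.   120.14] N 8 q [29.9  0.3 -2.4 87.1 -0.  89.8]
[-20.9, 5.3, 0.4, 0, 0, 0.0]
[-20.9, 5.3, 0.4, 0, 0, 0.0]
[-20.9, 5.3, 0.4, 0, 0, 0.0]
[-20.9, 5.3, 0.4, 0, 0, 0.0]
[-20.8, 5.3, 0.4, 0, 0, 0.0]
[-20.8, 5.3, 0.4, 0, 0, 0.0]
[-20.8, 5.3, 0.4, 0, 0, 0.0]
[-20.8, 5.3, 0.4, 0, 0, 0.0]
0.047393226846524715 [-0.3632292   0.2024596   0.22477835]
```

View pics/w6.png

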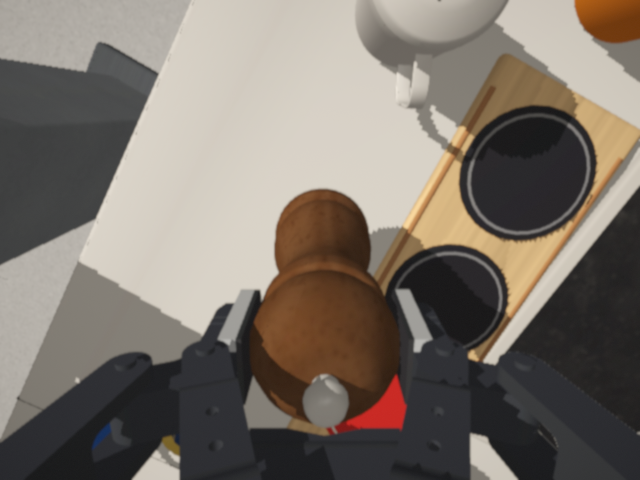

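Request:
servo_tool([
  [[-8, 2, -1, 0, 0, 0], [-16, 4, 0, 0, 0, 0], [-24, 6, 0, 0, 0, 0], [-24, 6, 0, 0, 0, 0], [-24, 6, 0, 0, 0, 0]],
])

```text
time: 8.05
ee_pos: [0.5224, 0.1884, 0.1422]
tcp_rot: [-179.9, -0.0, 120.1]
wrist_force: [0.0, 0.9, -1.0]
opening: 0.0473
```

Request:
servo_tool([
  [[-24, 6, 0, 0, 0, 0], [-24, 6, 0, 0, 0, 0], [-16, 4, 0, 0, 0, 0], [-7, 2.5, 0, 0, 0, 0], [0, 0, 0, 0, 0, 0]],
])

```text
time: 8.55
ee_pos: [0.5737, 0.137, 0.1424]
tcp_rot: [-180.0, -0.0, 120.1]
wrist_force: [-0.4, 0.7, -1.4]
opening: 0.0469
```

Run:
```python
from h import *
p=shot('wrist','w7');p=shot('top','t7')
a=p['color'][150:330,110:410,::-1]
cv2.imwrite('pics/t7c.png',cv2.resize(a,None,fx=2.66,fy=2.66,interpolation=cv2.INTER_CUBIC))
plan(.574,.138,.118,120,5)
p=shot('scene','s7');print(bot.get_obs()['opening'])
a=p['color'][170:290,220:380,::-1]
cv2.imwrite('pics/s7c.png',cv2.resize(a,None,fx=5,fy=5,interpolation=cv2.INTER_CUBIC))
```

```text
from [0.573  0.1379 0.1427] [-1.7998e+02 -2.0000e-02  1.2015e+02] N 5 q [13.5  9.6  7.2 87.7  0.  73.4]
[-0.1, 0.2, 4.9, 0, 0, 0.001]
[-0.1, 0.2, 4.9, 0, 0, 0.001]
[-0.1, 0.2, 4.9, 0, 0, 0.001]
[-0.1, 0.2, 4.9, 0, 0, 0.001]
[-0.1, 0.2, 4.9, 0, 0, 0.001]
0.04724721976453399
```

View pics/w7.png

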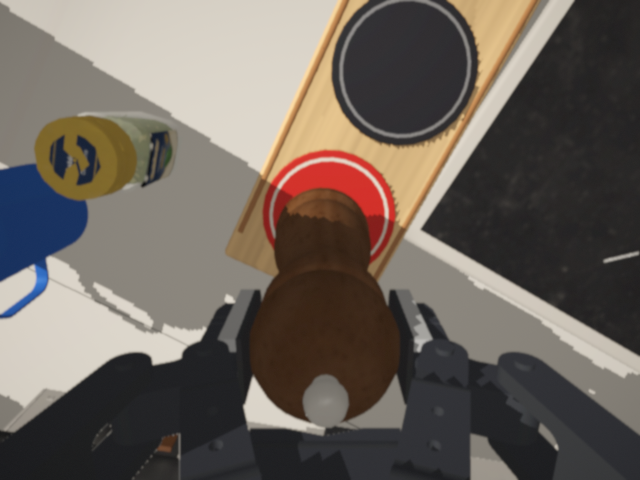

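View pics/s7c.png

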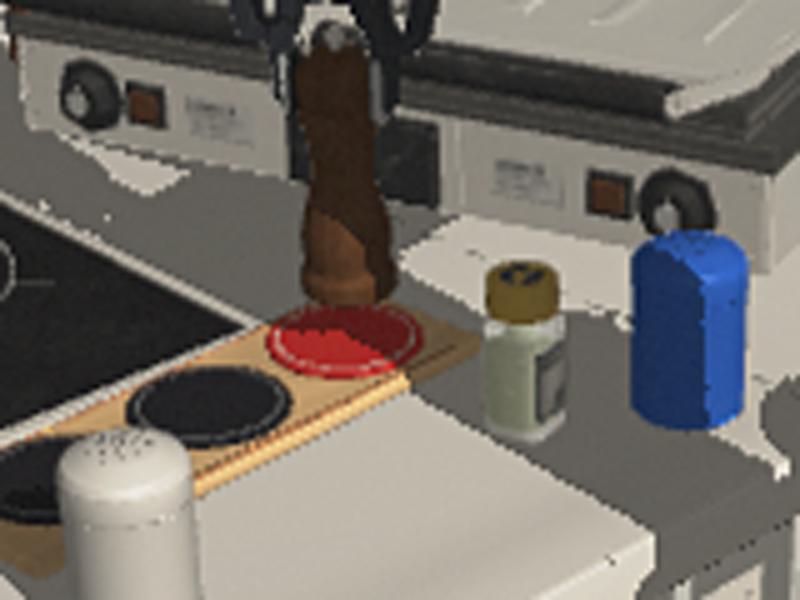

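Request:
servo_tool([
  [[-0.4, 0.6, 10, 0, 0, 0], [0, 0, 10, 0, 0, 0], [0, 0, 7, 0, 0, 0], [0, 0, 3, 0, 0, 0], [0, 0, 2, 0, 0, 0]],
])

```text
time: 9.2
ee_pos: [0.5738, 0.1375, 0.1103]
tcp_rot: [-180.0, -0.0, 120.1]
wrist_force: [-0.2, -0.1, -1.9]
opening: 0.0472
```

Request:
servo_tool([
  [[0, 0, 1.5, 0, 0, 0], [0, 0, 0, 0, 0, 0], [0, 0, 0, 0, 0, 0]],
])

```text
time: 9.5
ee_pos: [0.5743, 0.1375, 0.1097]
tcp_rot: [180.0, 0.0, 120.1]
wrist_force: [0.5, -0.3, -0.6]
opening: 0.0476
```

Request:
servo_tool([
  [[0, 0, 1, 0, 0, 0], [0, 0, 0, 0, 0, 0], [0, 0, 1, 0, 0, 0], [0, 0, 0, 0, 0, 0]],
])

```text
time: 9.9
ee_pos: [0.5745, 0.1375, 0.1085]
tcp_rot: [179.9, 0.0, 120.1]
wrist_force: [-0.7, -0.8, 5.2]
opening: 0.0472
```

Request:
servo_tool([
  [[0, 0, 1, 0, 0, 0], [0, 0, 0, 0, 0, 0], [0, 0, 0, 0, 0, 0]],
])

```text
time: 10.2
ee_pos: [0.5747, 0.1375, 0.1084]
tcp_rot: [179.8, 0.1, 120.1]
wrist_force: [-0.9, 0.1, 10.1]
opening: 0.0473
```

Contact. Open gently to 60, then rise.

Request:
servo_tool([
  [[0, 0, -1, 0, 0, 0], [0, 0, 0, 0, 0, 0], [0, 0, 0, 0, 0, 0], [0, 0, 0, 0, 0, 0], [0, 0, 0, 0, 0, 0]],
], gripper=70)

```text
time: 10.7
ee_pos: [0.574, 0.1374, 0.1072]
tcp_rot: [-180.0, -0.0, 120.1]
wrist_force: [0.6, -0.1, -0.1]
opening: 0.0698
```

Request:
servo_tool([
  [[0, 0, -15, 0, 0, 0], [0, 0, -25, 0, 0, 0], [0, 0, -35, 0, 0, 0], [0, 0, -35, 0, 0, 0], [0, 0, -20, 0, 0, 0]],
])

```text
time: 11.2
ee_pos: [0.5744, 0.1375, 0.2417]
tcp_rot: [179.8, 0.1, 120.1]
wrist_force: [0.9, -0.1, -0.2]
opening: 0.0702
```

Run:
```python
from h import *
p=shot('wrist','w8');
print('red',proj(p,[.574,.138,.016]),'knob',proj(p,[.574,.138,.179]))
p=shot('top','t8')
a=p['color'][150:330,110:410,::-1]
cv2.imwrite('pics/t8c.png',cv2.resize(a,None,fx=2.66,fy=2.66,interpolation=cv2.INTER_CUBIC))
plan(.428,.400,.26,121)
```

```text
red [324.78420758 188.68662877] knob [326.15897742 242.33951596]
from [0.575  0.1377 0.242 ] [1.7967e+02 1.0000e-01 1.2014e+02] N 7 q [13.5 11.2 20.2 98.6  0.  73.3]
[43.0, 0.6, -2.6, 0, 0, -0.002]
[43.0, 0.7, -2.6, 0, 0, -0.002]
[43.0, 0.8, -2.6, 0, 0, -0.002]
[43.0, 0.9, -2.6, 0, 0, -0.002]
[42.9, 1.0, -2.6, 0, 0, -0.002]
[42.9, 1.1, -2.6, 0, 0, -0.002]
[42.9, 1.2, -2.6, 0, 0, -0.002]
```

View pics/w8.png

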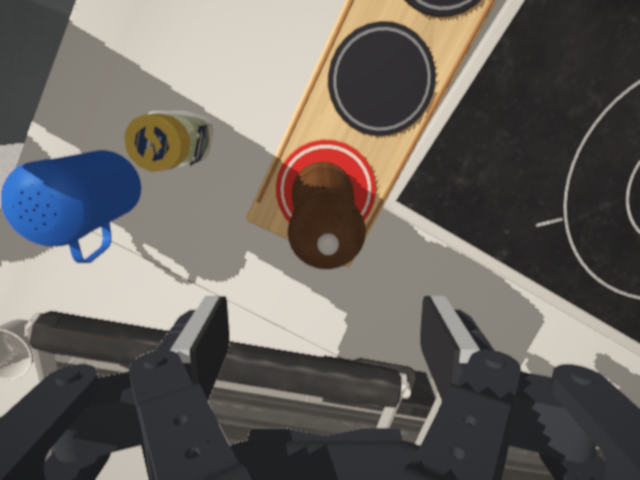

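View pics/t8c.png

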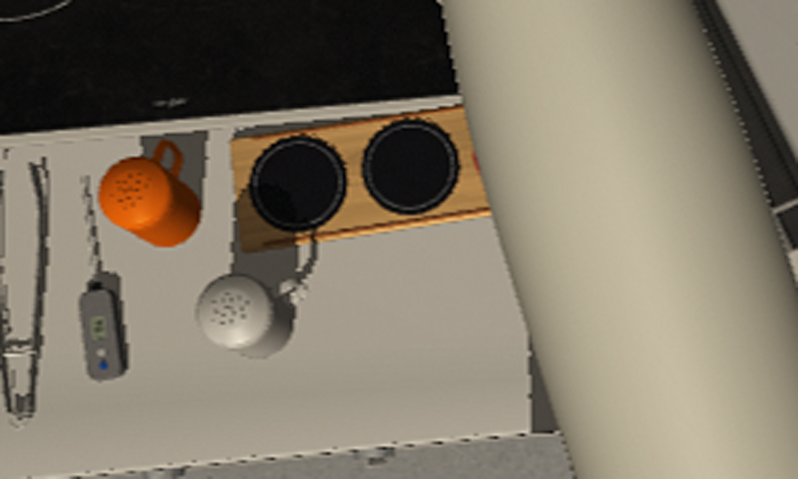

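Request:
servo_tool([
  [[40, 1, -2, 0, 0, -0.002], [44, 1, -2, 0, 0, -0.002], [44, 1, -2, 0, 0, -0.002], [44, 1, -2, 0, 0, -0.002], [44, 1, -2, 0, 0, -0.002]],
], gripper=85)

```text
time: 11.8
ee_pos: [0.468, 0.3275, 0.2473]
tcp_rot: [-180.0, 0.0, 120.7]
wrist_force: [1.2, 0.8, 0.1]
opening: 0.0851
```

Request:
servo_tool([
  [[44, 1, 0, 0, 0, -0.002], [41, 1, 0, 0, 0, -0.002], [0, 0, 0, 0, 0, 0], [0, 0, 0, 0, 0, 0]],
])

```text
time: 12.2
ee_pos: [0.4268, 0.4009, 0.247]
tcp_rot: [-179.9, 0.0, 121.1]
wrist_force: [1.0, -0.9, 0.2]
opening: 0.0849
```

Run:
```python
from h import *
p=shot('wrist','w9');
print('ax',[proj(p,[.428,.4,z]) for z in (0,.08,.1)])
plan(.428,.400,.2,121)
```

```text
ax [array([326.5872747 , 186.96974638]), array([327.00647217, 204.91113404]), array([327.14317093, 210.76175504])]
from [0.4274 0.4002 0.2472] [-1.7997e+02  2.0000e-02  1.2097e+02] N 2 q [ 43.1  11.   20.5  99.6  -0.  102.2]
[-0.2, 0.2, 23.6, 0, 0, -0.0]
[-0.2, 0.2, 23.6, 0, 0, -0.0]
```

View pics/w9.png

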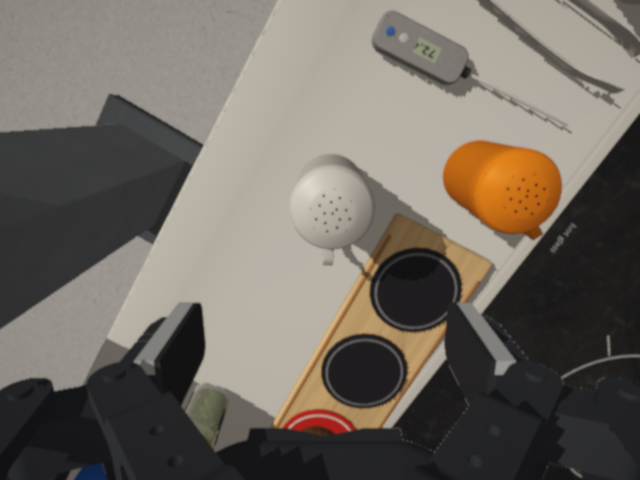

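Request:
servo_tool([
  [[1, 2.5, 30, 0, 0, 0.045], [0, 0, 40, 0, 0, 0.045], [0, 0, 40, 0, 0, 0], [0, 0, 15, 0, 0, 0], [0, 0, 0, 0, 0, 0]],
])

```text
time: 12.75
ee_pos: [0.4288, 0.4008, 0.1206]
tcp_rot: [-179.8, 0.1, 115.7]
wrist_force: [0.4, -0.4, 0.2]
opening: 0.085
```

Run:
```python
from h import *
p=shot('wrist','w10');
o=bot.get_obs();print(o['ee_pos'],o['tcp_rot'])
for z in (.0,.08,.1,.109): print(z,proj(p,[*o['ee_pos'][:2],z]))
```

```text
[0.4294467  0.40174668 0.12293168] [-1.79972939e+02  1.10621148e-02  1.15724531e+02]
0.0 [328.36183036 216.62934023]
0.08 [329.23891482 255.67971593]
0.1 [329.56695176 270.28488384]
0.109 [329.73679527 277.84681563]
```

View pics/w10.png

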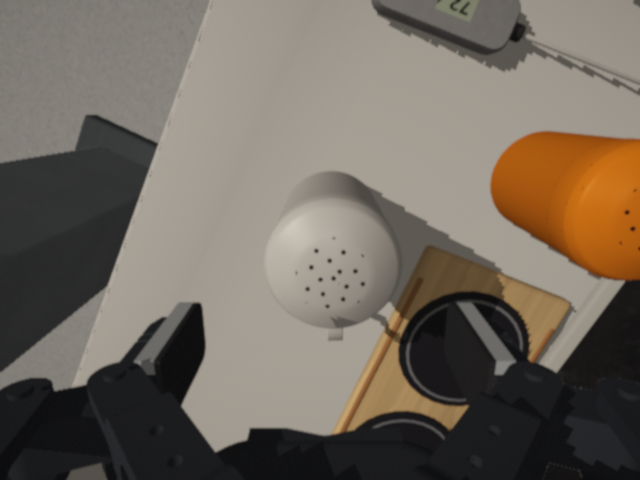

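Request:
servo_tool([
  [[1, 2.5, 10, 0, 0, -0.03], [0, 0, 20, 0, 0, 0], [0, 0, 20, 0, 0, 0], [0, 0, 10, 0, 0, 0], [0, 0, 0, 0, 0, 0]],
])

```text
time: 13.3
ee_pos: [0.4308, 0.4044, 0.0619]
tcp_rot: [-180.0, 0.0, 117.5]
wrist_force: [0.1, -0.4, 0.3]
opening: 0.0852
```

Request:
servo_tool([
  [[0, 0, 10, 0, 0, 0], [0, 0, 10, 0, 0, 0], [0, 0, 7, 0, 0, 0], [0, 0, 0, 0, 0, 0], [0, 0, 0, 0, 0, 0]],
])

```text
time: 13.8
ee_pos: [0.4308, 0.4045, 0.0354]
tcp_rot: [-180.0, 0.0, 117.5]
wrist_force: [0.5, 0.6, 0.1]
opening: 0.0851
```

Run:
```python
from h import *
p=shot('wrist','w11');
o=bot.get_obs();print(o['ee_pos'],o['tcp_rot'],o['wrist_force'])
p=shot('scene','s11')
a=p['color'][190:310,190:350,::-1]
cv2.imwrite('pics/s11c.png',cv2.resize(a,None,fx=5,fy=5,interpolation=cv2.INTER_CUBIC))
```

```text
[0.43098652 0.40462702 0.03568618] [ 1.79981497e+02 -6.28743702e-03  1.17501697e+02] [0.09613618 0.45526509 0.52749045]
```

View pics/w11.png

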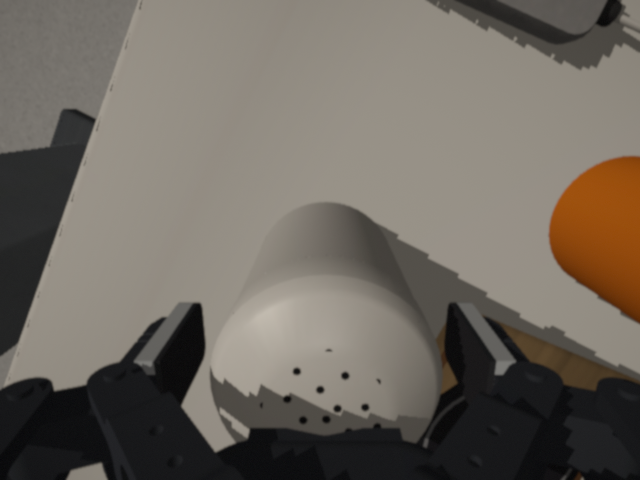

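View pics/s11c.png

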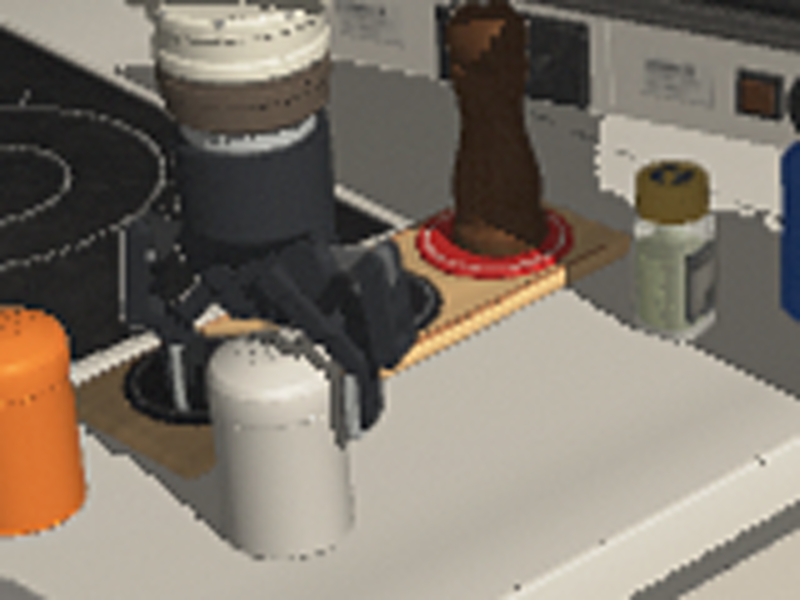

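Request:
servo_tool([
  [[0, 0, 0, 0, 0, 0], [0, 0, 0, 0, 0, 0], [0, 0, 0, 0, 0, 0], [0, 0, 0, 0, 0, 0], [0, 0, 0, 0, 0, 0]],
], gripper=55, newtons=40)

```text
time: 14.4
ee_pos: [0.4313, 0.4048, 0.0361]
tcp_rot: [179.9, -0.0, 117.5]
wrist_force: [0.0, 0.6, 5.8]
opening: 0.0662
```

Request:
servo_tool([
  [[0, 0, -2, 0, 0, 0], [0, 0, -8, 0, 0, 0], [0, 0, -15, 0, 0, 0], [0, 0, -15, 0, 0, 0], [0, 0, -10, 0, 0, 0]],
])

```text
time: 14.9
ee_pos: [0.4314, 0.405, 0.0878]
tcp_rot: [179.9, -0.0, 117.5]
wrist_force: [-0.2, -0.2, -3.0]
opening: 0.0662
```

Run:
```python
from h import *
p=shot('wrist','w12');
o=bot.get_obs();print(o['opening'])
p=shot('scene','s12')
a=p['color'][190:310,190:350,::-1]
cv2.imwrite('pics/s12c.png',cv2.resize(a,None,fx=5,fy=5,interpolation=cv2.INTER_CUBIC))
plan(.5675,.247,.09,117.5,8)
```

```text
0.06644810856225102
from [0.4318 0.4053 0.0879] [ 1.7981e+02 -6.0000e-02  1.1750e+02] N 8 q [ 43.2   9.9   1.6  81.5   0.  105.7]
[-25.4, 5.9, -0.3, 0, 0, 0.0]
[-25.4, 5.9, -0.3, 0, 0, 0.0]
[-25.4, 5.9, -0.3, 0, 0, 0.0]
[-25.4, 5.9, -0.3, 0, 0, 0.0]
[-25.4, 5.9, -0.3, 0, 0, 0.0]
[-25.4, 5.9, -0.3, 0, 0, 0.0]
[-25.4, 5.9, -0.3, 0, 0, 0.0]
[-25.4, 5.9, -0.3, 0, 0, 0.0]
```

View pics/w12.png

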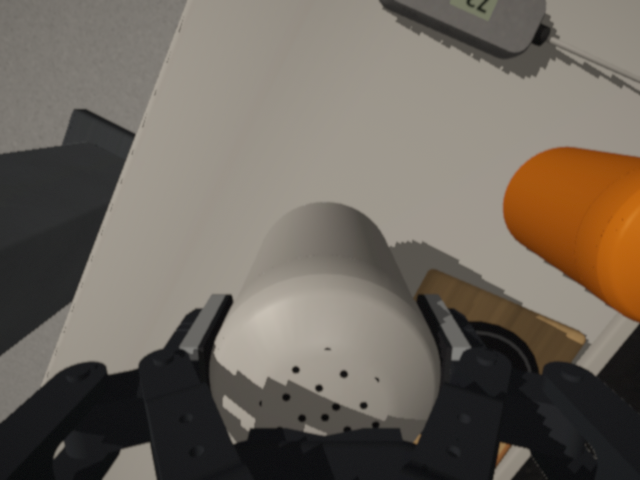

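View pics/s12c.png

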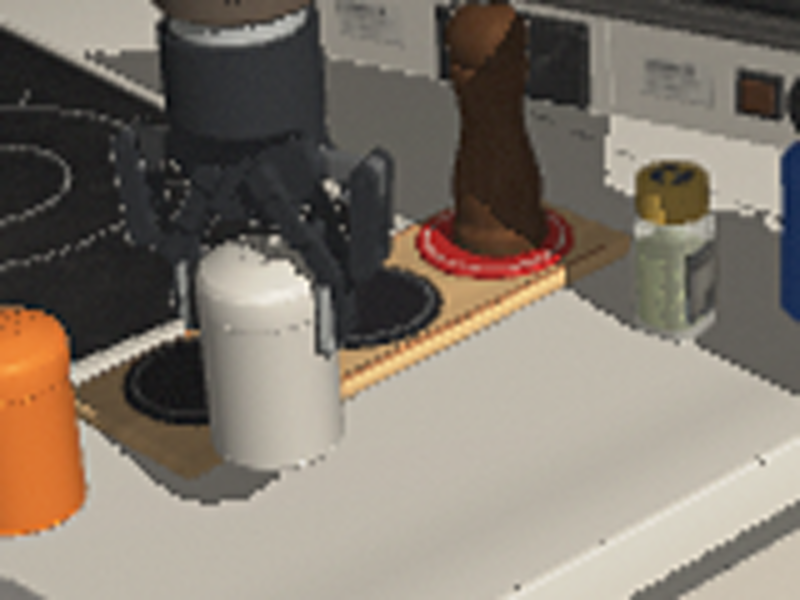

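Request:
servo_tool([
  [[-10, 2, 0, 0, 0, 0], [-20, 5, 0, 0, 0, 0], [-28, 7, 0, 0, 0, 0], [-30, 7, 0, 0, 0, 0], [-30, 7, 0, 0, 0, 0]],
])

```text
time: 15.5
ee_pos: [0.5108, 0.3111, 0.0845]
tcp_rot: [-179.9, 0.0, 117.5]
wrist_force: [0.7, 0.9, -2.9]
opening: 0.0666
```

Request:
servo_tool([
  [[-30, 7, 0, 0, 0, 0], [-28, 7, 0, 0, 0, 0], [-19, 4.5, 0, 0, 0, 0], [-8, 1.5, 0, 0, 0, 0], [0, 0, 0, 0, 0, 0]],
])

```text
time: 16.0
ee_pos: [0.5674, 0.2455, 0.0846]
tcp_rot: [-179.9, -0.0, 117.4]
wrist_force: [-0.3, -0.3, -2.6]
opening: 0.0663
```

Run:
```python
from h import *
p=shot('wrist','w13');
o=bot.get_obs();print(o['opening'],o['wrist_force'])
plan(.5675,.247,.06,117.5,5)
E=o['ee_pos']
im=p['color'][:,:,::-1].copy()
th=np.linspace(0,2*np.pi,60)
def circ(c,r,z,col):
    pts=np.array([proj(p,[c[0]+r*np.cos(t),c[1]+r*np.sin(t),z]) for t in th]); cv2.polylines(im,[np.int32(pts)],True,col,1)
circ((.5675,.247),.048,.016,(0,255,0)); circ(E,.0335,E[2]-.0355,(0,0,255)); circ(E,.0335,E[2]-.0355+.085,(255,0,0))
cv2.imwrite('pics/w13m.png',im)
```

```text
0.0659118841424329 [ 0.71525661  0.01425862 -2.83539546]
from [0.5669 0.2463 0.0848] [-1.7994e+02 -2.0000e-02  1.1746e+02] N 5 q [23.5 13.7  5.7 82.   0.  86. ]
[0.1, 0.2, 5.0, 0, 0, -0.0]
[0.1, 0.2, 5.0, 0, 0, -0.0]
[0.1, 0.2, 5.0, 0, 0, -0.0]
[0.1, 0.2, 5.0, 0, 0, -0.0]
[0.1, 0.2, 5.0, 0, 0, -0.0]
```

View pics/w13m.png

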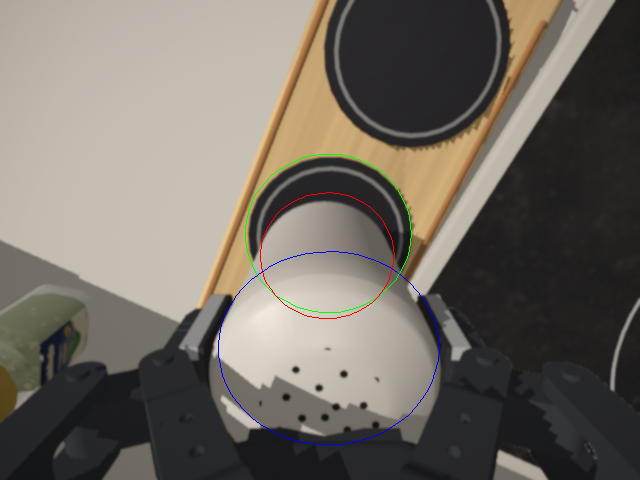

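Request:
servo_tool([
  [[1.5, 1, 10, 0, 0, 0], [1.5, 0.7, 10, 0, 0, 0], [0, 0, 6, 0, 0, 0], [0, 0, 3, 0, 0, 0], [0, 0, 0, 0, 0, 0]],
])

```text
time: 16.55
ee_pos: [0.5668, 0.2502, 0.0556]
tcp_rot: [-179.9, -0.0, 117.5]
wrist_force: [-0.1, -0.8, -2.5]
opening: 0.0661
```

Request:
servo_tool([
  [[0, 0, 1.5, 0, 0, 0], [0, 0, 0, 0, 0, 0], [0, 0, 1, 0, 0, 0], [0, 0, 0, 0, 0, 0]],
])

```text
time: 16.95
ee_pos: [0.5674, 0.25, 0.054]
tcp_rot: [180.0, 0.0, 117.5]
wrist_force: [-0.3, -0.3, -3.3]
opening: 0.0662
```

Request:
servo_tool([
  [[0, 0, 1, 0, 0, 0], [0, 0, 0, 0, 0, 0], [0, 0, 0, 0, 0, 0]],
])

```text
time: 17.25
ee_pos: [0.5673, 0.25, 0.0529]
tcp_rot: [-180.0, 0.0, 117.5]
wrist_force: [-0.4, 0.3, -2.6]
opening: 0.0665
```

Request:
servo_tool([
  [[0, 0, 1, 0, 0, 0], [0, 0, 0, 0, 0, 0], [0, 0, 1, 0, 0, 0], [0, 0, 0, 0, 0, 0]],
])

```text
time: 17.65
ee_pos: [0.5675, 0.2501, 0.0521]
tcp_rot: [179.9, 0.0, 117.5]
wrist_force: [-2.0, -1.4, 7.1]
opening: 0.0662
```

```bash
cat > ov.py <<'E'
from h import *
import sys
def ov(f,circs):
    p=shot('wrist',f); im=p['color'][:,:,::-1].copy(); th=np.linspace(0,2*np.pi,60)
    for c,r,z,col in circs:
        pts=np.array([proj(p,[c[0]+r*np.cos(t),c[1]+r*np.sin(t),z]) for t in th]); cv2.polylines(im,[np.int32(pts)],True,col,1)
    cv2.imwrite(f'pics/{f}m.png',im); return p
E
python3 - <<'E'
from ov import *
o=bot.get_obs();print(o['ee_pos'],o['wrist_force'])
ov('w14',[((.5675,.247),.048,.016,(0,255,0)),((.5675,.247),.0335,.016,(0,0,255))])
E
```

```text
[0.56745975 0.25008885 0.05208194] [-1.99500298 -1.40416761  7.11893541]
```

View pics/w14m.png

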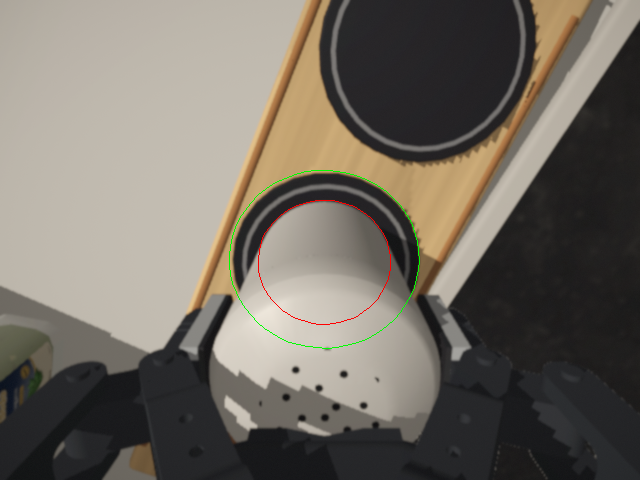

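Request:
servo_tool([
  [[0, 0, -1, 0, 0, 0], [0, 0, 0, 0, 0, 0], [0, 0, 0, 0, 0, 0], [0, 0, 0, 0, 0, 0], [0, 0, 0, 0, 0, 0]],
], gripper=85)

```text
time: 18.2
ee_pos: [0.5673, 0.2501, 0.0517]
tcp_rot: [-180.0, -0.0, 117.5]
wrist_force: [0.7, 0.3, -0.4]
opening: 0.085
```

Request:
servo_tool([
  [[0, 0, -15, 0, 0, 0], [0, 0, -25, 0, 0, 0], [0, 0, -40, 0, 0, 0], [0, 0, -40, 0, 0, 0], [0, 0, -40, 0, 0, 0]],
])

```text
time: 18.7
ee_pos: [0.567, 0.2499, 0.2148]
tcp_rot: [179.9, 0.0, 117.5]
wrist_force: [0.5, 1.1, 0.3]
opening: 0.085
```

Run:
```python
from ov import *
p=ov('w15',[((.5675,.247),.048,.016,(0,255,0)),((.5675,.247),.0335,.016,(0,0,255)),((.5675,.247),.0335,.1,(0,0,255)),((.44,.12),.0205,.096,(255,0,0)),((.44,.12),.021,.0,(255,0,0))])
plan(.44,.12,.215,117.5,8)
```

```text
from [0.5683 0.2505 0.2221] [1.7945e+02 4.0000e-02 1.1750e+02] N 8 q [23.8 14.7 22.1 96.8 -0.  86.3]
[-7.1, -21.8, 0.9, 0, 0, -0.0]
[-7.1, -21.8, 0.9, 0, 0, -0.0]
[-7.1, -21.8, 0.9, 0, 0, -0.0]
[-7.1, -21.8, 0.9, 0, 0, -0.0]
[-7.1, -21.8, 0.9, 0, 0, -0.0]
[-7.1, -21.8, 0.9, 0, 0, -0.0]
[-7.1, -21.8, 0.9, 0, 0, -0.0]
[-7.1, -21.8, 0.9, 0, 0, -0.0]
```

View pics/w15m.png

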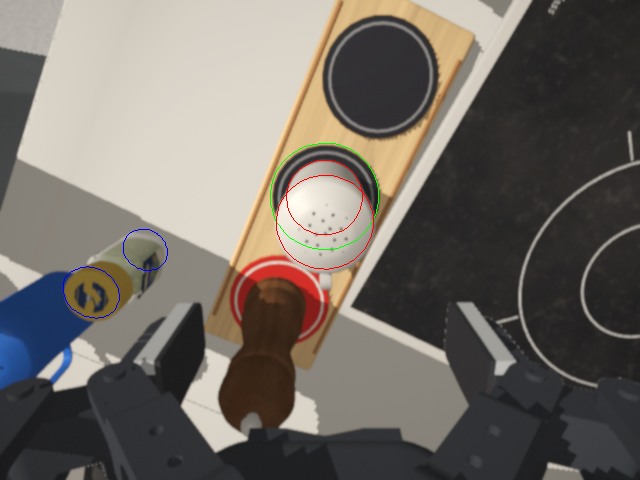

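Request:
servo_tool([
  [[-7, -22, 0, 0, 0, 0], [-7, -22, 0, 0, 0, 0], [-7, -22, 0, 0, 0, 0], [-7, -22, 0, 0, 0, 0], [-7, -22, 0, 0, 0, 0]],
], gripper=65)

```text
time: 19.25
ee_pos: [0.4852, 0.1676, 0.213]
tcp_rot: [179.9, 0.0, 117.5]
wrist_force: [0.1, -0.8, 0.0]
opening: 0.0648
```

Request:
servo_tool([
  [[-7, -22, 0, 0, 0, 0], [-7, -22, 0, 0, 0, 0], [-7, -18, 0, 0, 0, 0], [0, 0, 0, 0, 0, 0], [0, 0, 0, 0, 0, 0]],
])

```text
time: 19.75
ee_pos: [0.4409, 0.121, 0.213]
tcp_rot: [179.9, 0.0, 117.5]
wrist_force: [0.1, 0.3, 0.4]
opening: 0.0649
```

Run:
```python
from ov import *
E=bot.get_obs()['ee_pos'];print(E)
t=pickle.load(open('pics/top0.pkl','rb')); print('blue',ray(t,110+655/2.66,150+318/2.66,.1))
p=ov('w16',[((.44,.12),.0205,.096,(255,0,0)),((.44,.12),.021,.0,(255,0,0)),(E,.0205,.096,(0,255,0)),(E,.021,0,(0,255,0))])
```

```text
[0.4408709  0.1209826  0.21303451]
blue [0.38904546 0.03313755 0.1       ]
```

View pics/w16m.png

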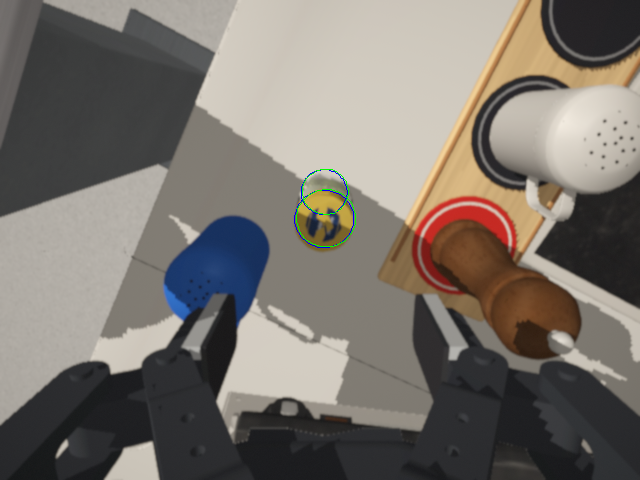

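Request:
servo_tool([
  [[-1.5, 0, 25, 0, 0, 0], [0, 0, 35, 0, 0, 0], [0, 0, 30, 0, 0, 0], [0, 0, 20, 0, 0, 0], [0, 0, 0, 0, 0, 0]],
])

```text
time: 20.3
ee_pos: [0.4401, 0.1197, 0.0992]
tcp_rot: [-179.7, -0.1, 117.5]
wrist_force: [1.1, -1.3, 0.2]
opening: 0.0653
```

Run:
```python
from ov import *
E=bot.get_obs()['ee_pos'];print(E)
p=ov('w17',[(E,.0205,.096,(0,255,0)),(E,.021,0,(0,255,0))])
```

```text
[0.44010255 0.11972386 0.09915225]
```

View pics/w17m.png

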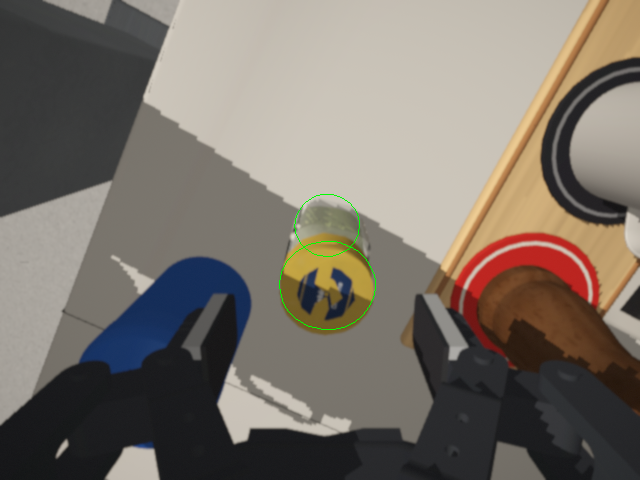

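Request:
servo_tool([
  [[0, 0.5, 15, 0, 0, 0], [0, 0, 18, 0, 0, 0], [0, 0, 18, 0, 0, 0], [0, 0, 10, 0, 0, 0], [0, 0, 0, 0, 0, 0]],
])

```text
time: 20.85
ee_pos: [0.4414, 0.1198, 0.04]
tcp_rot: [-179.9, -0.0, 117.5]
wrist_force: [-0.4, 0.3, 1.3]
opening: 0.0653
```

Request:
servo_tool([
  [[0, 0, 0, 0, 0, 0], [0, 0, 0, 0, 0, 0], [0, 0, 0, 0, 0, 0], [0, 0, 0, 0, 0, 0], [0, 0, 0, 0, 0, 0]],
], gripper=32, newtons=35)

```text
time: 21.35
ee_pos: [0.4424, 0.12, 0.0422]
tcp_rot: [179.9, 0.0, 117.5]
wrist_force: [-1.4, -0.2, 6.6]
opening: 0.0422
```

Request:
servo_tool([
  [[0, 0, -2, 0, 0, 0], [0, 0, -8, 0, 0, 0], [0, 0, -15, 0, 0, 0], [0, 0, -15, 0, 0, 0], [0, 0, -10, 0, 0, 0]],
])

```text
time: 21.85
ee_pos: [0.4424, 0.1201, 0.0931]
tcp_rot: [179.9, 0.0, 117.5]
wrist_force: [-0.3, -0.1, -1.1]
opening: 0.0419
```

Run:
```python
from ov import *
o=bot.get_obs();E=o['ee_pos'];print(E,o['opening'])
p=ov('w18',[(E,.021,E[2]-.037,(0,255,0))])
p=shot('scene','s18')
a=p['color'][170:290,220:380,::-1]
cv2.imwrite('pics/s18c.png',cv2.resize(a,None,fx=5,fy=5,interpolation=cv2.INTER_CUBIC))
```

```text
[0.44242403 0.12005181 0.09314705] 0.04194583843275876
```

View pics/w18m.png

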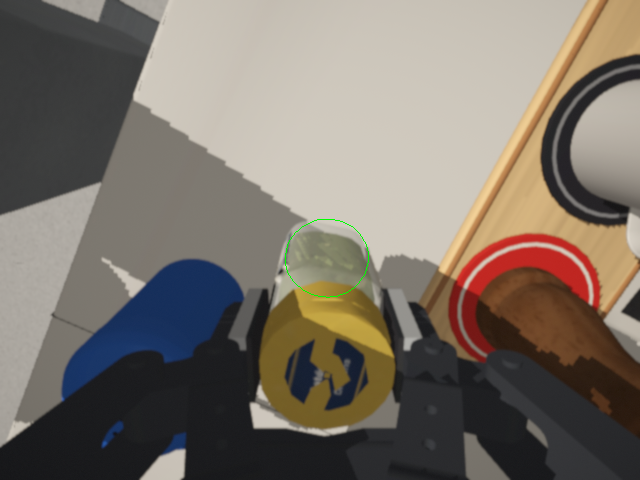

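View pics/s18c.png

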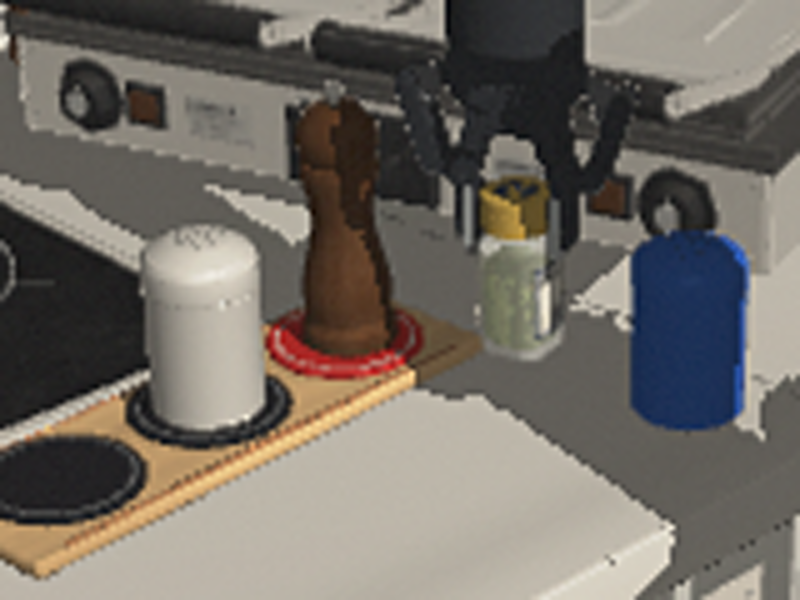

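Run:
```python
from h import *
plan(.455,.35,.095,117.5,8)
```

```text
from [0.4428 0.1202 0.0931] [1.7983e+02 4.0000e-02 1.1750e+02] N 8 q [ 15.2  -8.4 -16.3  81.9   0.   77.7]
[24.8, 14.6, -0.2, 0, 0, 0.0]
[24.8, 14.6, -0.2, 0, 0, 0.0]
[24.8, 14.6, -0.2, 0, 0, 0.0]
[24.8, 14.6, -0.2, 0, 0, 0.0]
[24.8, 14.6, -0.2, 0, 0, 0.0]
[24.8, 14.6, -0.2, 0, 0, 0.0]
[24.8, 14.6, -0.2, 0, 0, 0.0]
[24.8, 14.6, -0.2, 0, 0, 0.0]
```

Request:
servo_tool([
  [[8, 5, -1, 0, 0, 0], [18, 10, 0, 0, 0, 0], [26, 15, 0, 0, 0, 0], [28, 16.5, 0, 0, 0, 0], [28, 16.5, 0, 0, 0, 0]],
])

```text
time: 22.45
ee_pos: [0.4473, 0.2463, 0.0911]
tcp_rot: [-179.9, -0.0, 117.5]
wrist_force: [0.6, -0.3, -0.7]
opening: 0.0417
```

Request:
servo_tool([
  [[28, 16.5, 0, 0, 0, 0], [28, 16.5, 0, 0, 0, 0], [22, 13, 0, 0, 0, 0], [12, 8, 0, 0, 0, 0], [0, 0, 0, 0, 0, 0]],
])

```text
time: 22.95
ee_pos: [0.4536, 0.3509, 0.0908]
tcp_rot: [-179.9, 0.0, 117.6]
wrist_force: [-0.7, -0.8, -0.9]
opening: 0.0416
```

Run:
```python
from h import *
plan(.561,.3565,.095,117.5,6); print(bot.get_obs()['opening'])
```

```text
from [0.4536 0.3509 0.0908] [-1.7992e+02  1.0000e-02  1.1761e+02] N 6 q [ 37.7   7.6  -0.7  81.8   0.  100.1]
[-7.5, 16.3, -0.7, 0, 0, 0.0]
[-7.5, 16.3, -0.7, 0, 0, 0.0]
[-7.5, 16.3, -0.7, 0, 0, 0.0]
[-7.5, 16.3, -0.7, 0, 0, 0.0]
[-7.4, 16.3, -0.7, 0, 0, 0.0]
[-7.4, 16.3, -0.7, 0, 0, 0.0]
0.041592717378125255
```

Request:
servo_tool([
  [[-5, 10, 0, 0, 0, 0], [-10, 23, 0, 0, 0, 0], [-11, 24, 0, 0, 0, 0], [-10, 23, 0, 0, 0, 0], [-9, 18, 0, 0, 0, 0]],
])

```text
time: 23.45
ee_pos: [0.564, 0.3532, 0.0918]
tcp_rot: [180.0, 0.0, 117.4]
wrist_force: [0.1, -0.7, -1.1]
opening: 0.0421
```

Request:
servo_tool([
  [[0, 0, 0, 0, 0, 0], [0, 0, 0, 0, 0, 0]],
])

```text
time: 23.65
ee_pos: [0.5624, 0.3535, 0.0915]
tcp_rot: [-179.9, 0.0, 117.4]
wrist_force: [0.4, -0.6, -0.8]
opening: 0.042
```

Run:
```python
from ov import *
o=bot.get_obs();E=o['ee_pos'];print(E,o['opening'])
p=ov('w19',[(E,.021,E[2]-.0413,(0,0,255)),((.561,.3565),.048,.016,(0,255,0))])
plan(.561,.3565,.06,117.5,4)
```

```text
[0.56236122 0.35345392 0.09150295] 0.041967452169386764
from [0.5619 0.3538 0.0918] [-179.96    0.    117.43] N 4 q [32.2 20.1 14.4 84.3 -0.  94.8]
[0.7, 0.1, 7.9, 0, 0, -0.0]
[0.7, 0.1, 7.9, 0, 0, -0.0]
[0.7, 0.1, 7.9, 0, 0, -0.0]
[0.7, 0.1, 7.9, 0, 0, -0.0]
```

View pics/w19m.png

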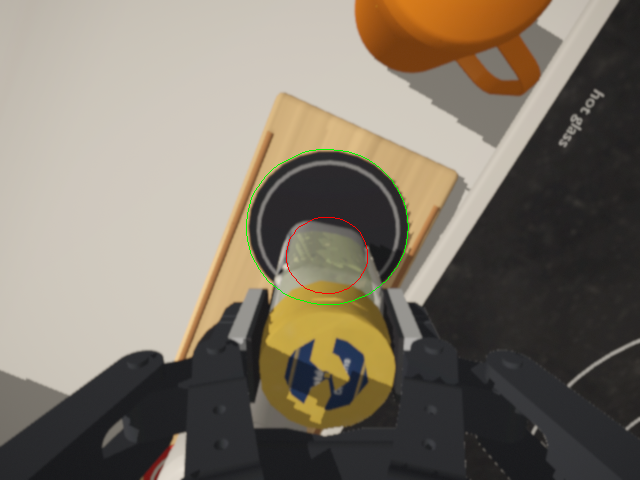

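Request:
servo_tool([
  [[2.5, 0.4, 10, 0, 0, 0], [2.5, 0, 10, 0, 0, 0], [0, 0, 6, 0, 0, 0], [0, 0, 4, 0, 0, 0], [0, 0, 1, 0, 0, 0]],
])

```text
time: 24.2
ee_pos: [0.5594, 0.3594, 0.0601]
tcp_rot: [-179.9, 0.0, 117.5]
wrist_force: [0.6, -0.1, -1.7]
opening: 0.0421
```

Request:
servo_tool([
  [[0, 0, 1, 0, 0, 0], [0, 0, 0, 0, 0, 0], [0, 0, 1, 0, 0, 0], [0, 0, 0, 0, 0, 0]],
])

```text
time: 24.6
ee_pos: [0.56, 0.3595, 0.059]
tcp_rot: [180.0, -0.0, 117.5]
wrist_force: [-0.6, 0.2, -1.2]
opening: 0.0418
```

Request:
servo_tool([
  [[0, 0, 1, 0, 0, 0], [0, 0, 0, 0, 0, 0], [0, 0, 0, 0, 0, 0]],
])

```text
time: 24.9
ee_pos: [0.56, 0.3595, 0.0583]
tcp_rot: [180.0, 0.0, 117.5]
wrist_force: [-0.1, -0.2, 1.7]
opening: 0.0421
```

Request:
servo_tool([
  [[0, 0, 1, 0, 0, 0], [0, 0, 0, 0, 0, 0], [0, 0, 0, 0, 0, 0]],
])

```text
time: 25.2
ee_pos: [0.5601, 0.3596, 0.0582]
tcp_rot: [179.9, -0.0, 117.5]
wrist_force: [-1.3, -1.7, 9.0]
opening: 0.0415
```

Run:
```python
from ov import *
o=bot.get_obs();E=o['ee_pos'];print(E,o['wrist_force'])
p=ov('w20',[((.561,.3565),.021,.016,(0,0,255)),((.561,.3565),.048,.016,(0,255,0))])
```

```text
[0.56011543 0.35957473 0.05822322] [-1.25680478 -1.70365375  8.98845545]
```

View pics/w20m.png

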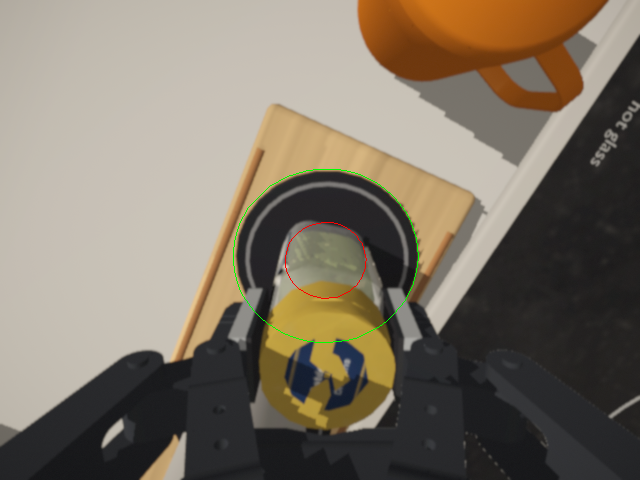

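Centred. Release and rise.

Request:
servo_tool([
  [[0, 0, -1, 0, 0, 0], [0, 0, 0, 0, 0, 0], [0, 0, 0, 0, 0, 0], [0, 0, 0, 0, 0, 0], [0, 0, 0, 0, 0, 0]],
], gripper=70)

```text
time: 25.75
ee_pos: [0.5598, 0.3595, 0.0576]
tcp_rot: [-180.0, 0.0, 117.5]
wrist_force: [-0.1, 0.3, 0.7]
opening: 0.0701
```

Request:
servo_tool([
  [[0, 0, -15, 0, 0, 0], [0, 0, -30, 0, 0, 0], [0, 0, -40, 0, 0, 0], [0, 0, -40, 0, 0, 0], [0, 0, -40, 0, 0, 0]],
])

```text
time: 26.25
ee_pos: [0.5596, 0.3593, 0.2259]
tcp_rot: [179.9, -0.0, 117.5]
wrist_force: [0.1, 0.7, 0.5]
opening: 0.0699
```

Request:
servo_tool([
  [[40, -10, -10, 0, 0, 0], [40, -15, -10, 0, 0, 0], [40, -15, -10, 0, 0, 0], [0, 0, 0, 0, 0, 0], [0, 0, 0, 0, 0, 0]],
])

```text
time: 26.75
ee_pos: [0.4683, 0.4481, 0.2542]
tcp_rot: [179.9, -0.0, 117.6]
wrist_force: [0.1, -0.4, 0.2]
opening: 0.07
```

Run:
```python
from ov import *
c=[]
for q,r,h in [((.574,.138),.029,.165),((.5675,.247),.0335,.1),((.561,.3565),.021,.096)]:
    c+=[(q,.048,.016,(0,255,0)),(q,r,.016,(0,0,255)),(q,.0205 if h<.1 else (.004 if h>.12 else .0335),.016+h,(255,0,0))]
p=ov('w21',c); print(bot.get_obs()['ee_pos'])
p=shot('top','t21')
a=p['color'][150:330,110:410,::-1]
cv2.imwrite('pics/t21c.png',cv2.resize(a,None,fx=2.66,fy=2.66,interpolation=cv2.INTER_CUBIC))
p=shot('scene','s21')
a=p['color'][170:350,140:460,::-1]
cv2.imwrite('pics/s21c.png',cv2.resize(a,None,fx=2.5,fy=2.5,interpolation=cv2.INTER_CUBIC))
```

```text
[0.46905151 0.44741052 0.25358993]
```

View pics/w21m.png

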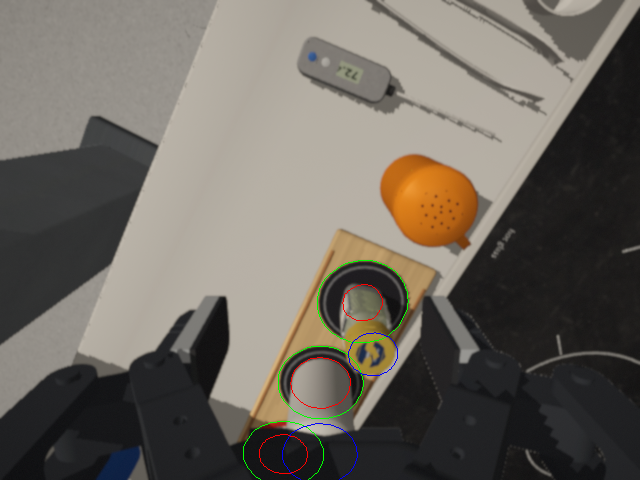

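View pics/t21c.png

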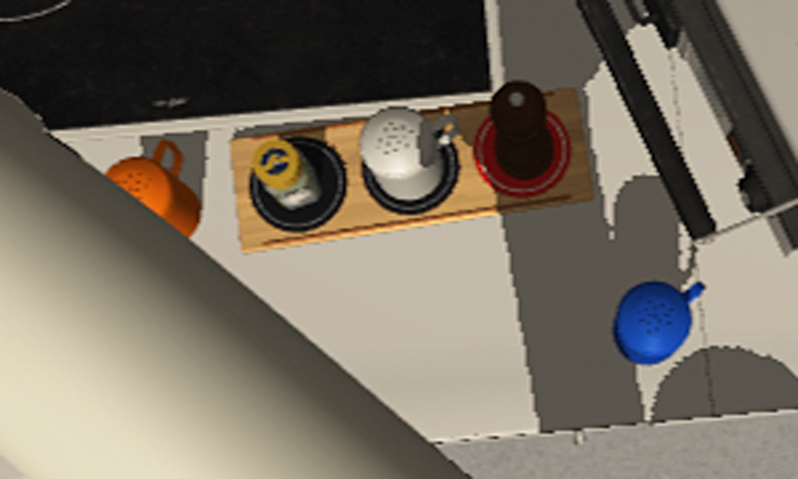

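View pics/s21c.png

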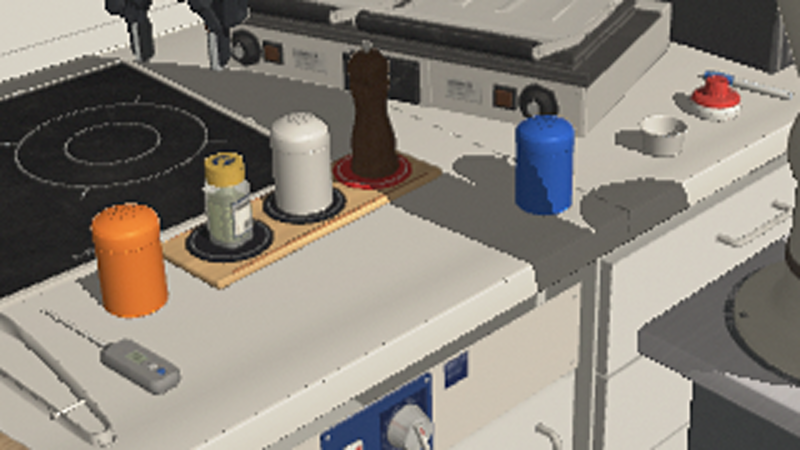

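Run:
```python
from h import *
p=pickle.load(open('pics/t21.pkl','rb'))
for n,u,v,z in [('knob',516,100,.179),('dome',395,142,.118),('cap',277,162,.112)]: print(n,np.round(ray(p,110+u/2.66,150+v/2.66,z)[:2],3))
print(bot.job_done())
```

```text
knob [0.574 0.137]
dome [0.565 0.248]
cap [0.558 0.355]
the job is handed in; nothing more can be done
None
```

The mill is on the red pad, the steel dredger on the middle pad and the spice jar on the far pad. All three are standing and released, and I handed the job in at about 27 s. It reports no verdict, so the result is judged only by my own checks.

**Centring:** A last measurement from the top camera, good to about 2 mm, compared with my pad estimates:

| Thing | Part measured | Measured (x, y, m) | Pad estimate (x, y, m) | Offset |
|---|---|---|---|---|
| Mill | knob | (0.574, 0.137) | (0.574, 0.138) | about 1 mm |
| Dredger | dome | (0.565, 0.248) | (0.5675, 0.247) | about 3 mm |
| Jar | cap | (0.558, 0.355) | (0.561, 0.3565) | about 3 mm |

The wrist view agreed for the dredger and jar feet. For the mill, the wrist view right after release agreed too. In the final wrist picture the gripper hid it.

**Bystanders:** The thermometer and timer look unmoved in the pictures, but I did not measure them. The arm stood clear of everything when I handed in.

**What disagreed:**
- **Finger position:** The fingers sit about 40 mm farther back than the stated tool point. My first try on the mill therefore closed on air above its head without touching it. I set grasp heights from the pictures after that.
- **Dredger colour:** The dredger I took looks off-white in the pictures. I took it as the steel one because the other two of that shape are orange and blue.

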